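# Demould cast pole pieces and run the batch through the tunnel demagnetiser

### The job

Lift every pole-piece casting out of the mould and load it into the feed hopper of the demagnetiser, with the hopper's slide gate pushed fully shut (it may have been left ajar). When the whole batch is in the hopper, power the coil by turning the transformer's dial clockwise from zero to the bold mark at 60 degrees, and only then draw the slide gate out to its end stop so that the castings drop through the coil; leave the dial there and the gate out until every casting is down in the catch tray. Finally push the gate fully shut again and turn the dial back to zero, leaving the castings in the tray and the other things on the bench where they are.

Things in the scene. Friction and masses are not known exactly. Their poses are not given: they have to be found in the camera images.
- demag: Tunnel demagnetiser, fixed: a grey coil on four legs (208 mm square outside, z = 155 to 193 mm), a feed hopper (square funnel) on top, a slide gate between the two, and below the coil a 45 degree chute into an open catch tray. Origin on the table under the axis of the upright square shaft; z up; +y points to the tray; -y is the way the gate is drawn out.
- hopper_mouth (a point): Middle of the hopper's mouth, level with its rim, 275 mm above the table, 188 mm square inside, 201 outside. It narrows to the 128 mm square shaft at 223 mm; its floor is the shut gate's blade at 200 mm. Hopper, blade and chute are smooth (friction about 0.12): once the blade is out the castings drop and slide to the tray within 2 s. Axes as the demagnetiser.
- tray_middle (a point): Middle of the catch tray, 10 mm above the table (its smooth floor), 170 mm from the shaft's axis. The tray is 180 (x) x 190 (y) mm inside, its walls stand up to 66 mm above the table; it is open above; the chute, 140 mm wide, runs out into it on its -y side. Axes as the demagnetiser.
- gate (a joint): How far the slide gate is drawn out, m: 0 fully shut, 0.130 at its end stop. It slides stiffly (about 4 N, a little more under load) and stays where it is left. It may start up to 35 mm open.
- gate_handle (a point): Middle of the gate's bar handle: black bar 14 x 14 mm, 100 mm long, level along the demagnetiser's x, 260 mm above the table, with 53 mm free under it (over the blade), on an 8 mm lug near each end (46 mm from its middle). Gate shut: 165 mm from the shaft's axis on the -y side, 57 mm clear of the hopper's rim; it moves to -y as the gate is drawn. Axes as the demagnetiser.
- dial (a joint): Angle of the transformer's dial knob, rad, growing clockwise as seen from above: 0 at the zero stop, 1.05 with the pointer at the bold white mark, 5.2 at the upper stop. Stays where it is left (friction 0.1 N m).
- dial_grip (a point): On the axis of the black knob on top of the variable transformer (fixed dark drum, 156 mm across, black outlet box on its side), 148 mm above the table. Fluted round knob 54 mm across, from 130 to 158 mm above the table, over a scale plate. Its white pointer stands over the outlet box at zero; two bold white marks: at zero, and 60 degrees clockwise of it seen from above.
- mould: Aluminium casting mould, fixed: plate 230 (x) x 160 (y) x 28 mm, origin at the middle of its underside, with six open rectangular cavities 60 x 44 mm, 12 mm deep, at x = -73, 0, 73 mm and y = -36, 36 mm. Three to five of them hold a casting, the rest are empty.
- casting_1_mid (a point): Dark cast pole piece, about 240 g: flat shoe 56 (x) x 40 (y) x 14 mm, centred on it a stem 36 (x) x 24 (y) x 40 mm; 54 mm high in all. Point on its axis half-way up (27 mm above the shoe's underside); z points up the stem. At first the shoe lies in a cavity of the mould, its long side along the mould's x, underside 16 mm above the table, stem standing free. Waxy surface. May be absent.
- casting_2_mid (a point): Dark cast pole piece, about 240 g: flat shoe 56 (x) x 40 (y) x 14 mm, centred on it a stem 36 (x) x 24 (y) x 40 mm; 54 mm high in all. Point on its axis half-way up (27 mm above the shoe's underside); z points up the stem. At first the shoe lies in a cavity of the mould, its long side along the mould's x, underside 16 mm above the table, stem standing free. Waxy surface. May be absent.
- casting_3_mid (a point): Dark cast pole piece, about 240 g: flat shoe 56 (x) x 40 (y) x 14 mm, centred on it a stem 36 (x) x 24 (y) x 40 mm; 54 mm high in all. Point on its axis half-way up (27 mm above the shoe's underside); z points up the stem. At first the shoe lies in a cavity of the mould, its long side along the mould's x, underside 16 mm above the table, stem standing free. Waxy surface. May be absent.
- casting_4_mid (a point): Dark cast pole piece, about 240 g: flat shoe 56 (x) x 40 (y) x 14 mm, centred on it a stem 36 (x) x 24 (y) x 40 mm; 54 mm high in all. Point on its axis half-way up (27 mm above the shoe's underside); z points up the stem. At first the shoe lies in a cavity of the mould, its long side along the mould's x, underside 16 mm above the table, stem standing free. Waxy surface. May be absent.
- casting_5_mid (a point): Dark cast pole piece, about 240 g: flat shoe 56 (x) x 40 (y) x 14 mm, centred on it a stem 36 (x) x 24 (y) x 40 mm; 54 mm high in all. Point on its axis half-way up (27 mm above the shoe's underside); z points up the stem. At first the shoe lies in a cavity of the mould, its long side along the mould's x, underside 16 mm above the table, stem standing free. Waxy surface. May be absent.
- casting_6_mid (a point): Dark cast pole piece, about 240 g: flat shoe 56 (x) x 40 (y) x 14 mm, centred on it a stem 36 (x) x 24 (y) x 40 mm; 54 mm high in all. Point on its axis half-way up (27 mm above the shoe's underside); z points up the stem. At first the shoe lies in a cavity of the mould, its long side along the mould's x, underside 16 mm above the table, stem standing free. Waxy surface. May be absent.
- meter_a: orange handheld multimeter, 185 x 85 x 40 mm, beyond the mould; bystander; origin under its middle
- meter_b: orange handheld multimeter, 185 x 85 x 40 mm, beyond the demagnetiser; bystander; origin under its middle
- timer: flat black digital timer, 55 x 85 x 24 mm, between robot and demagnetiser; bystander; origin under its middle
- mallet: rubber mallet with wooden handle, 240 mm long, lying beyond the mould; bystander; origin under its middle
- brush: mould brush, 200 mm long, lying beyond the catch tray; bystander; origin under its middle
- agent_can: upright can of release agent, 62 mm across, 105 mm high, between robot and transformer; bystander; origin at its underside
Mind the look-alikes: they are no part of the job. What is shaped like the part that bears dial but orange is not meant.

How it is judged (in metres and radians):
On the way, in this order (a step that is already met when the one before it is completed fails the run):
1. every casting is in the feed hopper and the slide gate is shut (within 6 mm) (x of casting_1_mid in the frame of demag between -0.09 and 0.09 m and y of casting_1_mid in the frame of demag between -0.09 and 0.09 m and z of casting_1_mid in the frame of demag between 0.203 and 0.31 m and x of casting_2_mid in the frame of demag between -0.09 and 0.09 m and y of casting_2_mid in the frame of demag between -0.09 and 0.09 m and z of casting_2_mid in the frame of demag between 0.203 and 0.31 m and x of casting_3_mid in the frame of demag between -0.09 and 0.09 m and y of casting_3_mid in the frame of demag between -0.09 and 0.09 m and z of casting_3_mid in the frame of demag between 0.203 and 0.31 m and x of casting_4_mid in the frame of demag between -0.09 and 0.09 m and y of casting_4_mid in the frame of demag between -0.09 and 0.09 m and z of casting_4_mid in the frame of demag between 0.203 and 0.31 m and x of casting_5_mid in the frame of demag between -0.09 and 0.09 m and y of casting_5_mid in the frame of demag between -0.09 and 0.09 m and z of casting_5_mid in the frame of demag between 0.203 and 0.31 m and x of casting_6_mid in the frame of demag between -0.09 and 0.09 m and y of casting_6_mid in the frame of demag between -0.09 and 0.09 m and z of casting_6_mid in the frame of demag between 0.203 and 0.31 m and value of joint gate below 0.006 m), for 0.3 s.
2. the dial is set to the mark at 60 degrees (within 10 degrees) while the batch waits in the hopper behind the shut gate (all of step 1 and value of joint dial between 0.87 and 1.22 rad), for 0.3 s.
3. the gate is out at its end stop (within 5 mm) and every casting has come down into the catch tray, with the dial still at the mark (value of joint dial between 0.87 and 1.22 rad and value of joint gate above 0.125 m and x of casting_1_mid in the frame of demag between -0.09 and 0.09 m and y of casting_1_mid in the frame of demag between 0.052 and 0.272 m and z of casting_1_mid in the frame of demag between 0 and 0.11 m and x of casting_2_mid in the frame of demag between -0.09 and 0.09 m and y of casting_2_mid in the frame of demag between 0.052 and 0.272 m and z of casting_2_mid in the frame of demag between 0 and 0.11 m and x of casting_3_mid in the frame of demag between -0.09 and 0.09 m and y of casting_3_mid in the frame of demag between 0.052 and 0.272 m and z of casting_3_mid in the frame of demag between 0 and 0.11 m and x of casting_4_mid in the frame of demag between -0.09 and 0.09 m and y of casting_4_mid in the frame of demag between 0.052 and 0.272 m and z of casting_4_mid in the frame of demag between 0 and 0.11 m and x of casting_5_mid in the frame of demag between -0.09 and 0.09 m and y of casting_5_mid in the frame of demag between 0.052 and 0.272 m and z of casting_5_mid in the frame of demag between 0 and 0.11 m and x of casting_6_mid in the frame of demag between -0.09 and 0.09 m and y of casting_6_mid in the frame of demag between 0.052 and 0.272 m and z of casting_6_mid in the frame of demag between 0 and 0.11 m), for 0.3 s.
At the end, for the whole second after the job is handed in: Every casting lies in the catch tray, the slide gate is shut within 6 mm and the dial is back at zero within 0.1 rad (6 degrees) (x of casting_1_mid in the frame of demag between -0.09 and 0.09 m and y of casting_1_mid in the frame of demag between 0.052 and 0.272 m and z of casting_1_mid in the frame of demag between 0 and 0.11 m and x of casting_2_mid in the frame of demag between -0.09 and 0.09 m and y of casting_2_mid in the frame of demag between 0.052 and 0.272 m and z of casting_2_mid in the frame of demag between 0 and 0.11 m and x of casting_3_mid in the frame of demag between -0.09 and 0.09 m and y of casting_3_mid in the frame of demag between 0.052 and 0.272 m and z of casting_3_mid in the frame of demag between 0 and 0.11 m and x of casting_4_mid in the frame of demag between -0.09 and 0.09 m and y of casting_4_mid in the frame of demag between 0.052 and 0.272 m and z of casting_4_mid in the frame of demag between 0 and 0.11 m and x of casting_5_mid in the frame of demag between -0.09 and 0.09 m and y of casting_5_mid in the frame of demag between 0.052 and 0.272 m and z of casting_5_mid in the frame of demag between 0 and 0.11 m and x of casting_6_mid in the frame of demag between -0.09 and 0.09 m and y of casting_6_mid in the frame of demag between 0.052 and 0.272 m and z of casting_6_mid in the frame of demag between 0 and 0.11 m and value of joint gate below 0.006 m and value of joint dial below 0.1 rad); the robot touches nothing.
It fails at once if one of the bystanders (multimeters, timer, mallet, brush, can) is pushed more than 40 mm away (distance of any of meter_a, meter_b, timer, mallet, brush, agent_can from where it was at the start of the episode above 0.04 m).
It fails at once if the can is knocked over (angle between agent_can's own z axis and vertical above 0.6 rad).
Of casting_1, casting_2, casting_3, casting_4, casting_5, casting_6 only 3 to 5 are there at a start; the rules pass over those that are not, and their reading is None.
At some moment in a run one of casting_1, casting_2, casting_3, casting_4, casting_5, casting_6 may be knocked a few centimetres aside while the robot is not near it.
Once in a run the grip may slacken for a moment while it holds something.
It also fails if it takes over 210 s, if anything falls off the work surface, if the arm or the gripper's body presses on something with over 40 N, if the wrist force passes 120 N, or if a joint passes its speed limit or range.

### The arm

A 6-joint arm with a two-finger parallel gripper is mounted at the origin on the work surface. World frame = base frame: x ahead of the robot, y to its left, z up, the work surface at z = 0. Lengths are in mm, angles in rad, forces in N, time in s.
With the tool pointing down it reaches from about 375 to 825 mm from the base axis. Payload 5.5 kg.
Tool frame: the origin (TCP) lies on the centre line of the jaws, within the pads' length; the fingertips stand 8 mm ahead of it and the grasp point (between the pads) lies 11 mm behind it (bot.finger_overhang is the distance from the TCP to the fingertips, in mm); z points along the fingers, y is the direction in which the jaws open and shut (so a half turn about z gives the same grasp; the last joint's range is limited). The gripper opens to 85 mm and grips with 20 to 120 N. Pads are 22 mm wide; open, the fingers measure 114 mm over their backs; the gripper's body (76 mm by 85 mm) begins 54 mm behind the grasp point. The pads swing forward as they close: fully open they stand 13 mm farther back than shut.
Start: joints at [-1.141, 0.314, -0.047, 1.21, 0, 1.571], TCP at [250.01, -545.426, 239.299] pointing down, gripper open.
Joint ranges: [-2.67, 2.67], [-0.69, 1.73], [-1.03, 1.25], [-2.08, 2.16], [-1.42, 1.45], [-3.14, 3.14]. Speed limits (rad/s): [2.39, 2.39, 3.01, 3.14, 3.14, 3.14].

### API

Orientations are given as a unit quaternion [w, x, y, z].
In Python, from cell import bot, eyes, workorder gives the robot as it stands.
- The arm moves only by the tool move_arm, never from a script. Its argument "commands" is a list of rows, each a list of 7 numbers: the shift along the tool's x, y, z in cm, then the turn, a rotation vector about the tool's x, y, z in degrees, then the opening, from 0 (shut) to 1 (fully open). A call has 1 to 10 rows; each row is the pose to reach, as a shift and turn from the pose commanded when the call began, along the tool's axes at that moment; what a row does not reach only later rows make up. A row lasts 1/12 s, in which the tool goes at most 41.7 mm and 7.16 degrees, less where a joint would pass 70% of its speed; a pose out of reach is approached as far as the arm can. A call with a gripper value outside its range is refused whole. The fingers move at their own pace and stop on an object; "squeeze" is the grip in N (left out, the last holds). Time passes only in rows, so rows that repeat a pose let the fingers close. It gives the time, the measured TCP pose, the force and the opening at its end, in the units of the state.
- bot.state(): the state, without advancing time (a new reading comes with each control period).
- eyes.capture(name): name is "side" or "top" or "wrist"; returns the picture (400x640x3 uint8, red, green, blue); there is no depth.
- eyes.camera_params(name): a dict with "fx", "fy", "cx", "cy" (pixels), "rvec" (rotation vector, rad) and "tvec" (3), from world to camera coordinates, as OpenCV has them. Camera axes: x right, y down, z forward; pixel columns grow to the right and rows downward; lengths in mm; the calibration is good to about 2 mm. A picture is of the moment at which its call begins: read the wrist's pose just before it. camera_params takes no time and is no camera call; for the wrist camera it gives the pose at the moment of the call.
- workorder.sign_off(): hands the job in, once; it reports no verdict.
The state is a dict: "time": time; "joint_positions": joint angles; "dq": joint speeds; "joint_efforts": joint torques, N m; "eef_pos": TCP position; "orientation": TCP orientation; "force": force on the tool from outside, world axes, zero at the start; "torque": the same for the moment, N m; "finger_gap": finger opening in mm.
Only numpy, scipy, OpenCV 4.12 (cv2) and the standard library are available. Lean on these libraries where they do the work, as an engineer would, in place of code of your own. Each camera call takes 0.05 s, during which the arm holds its last target. There are 200 camera calls.

## Working session

There is one attempt and no reset: what is moved stays moved. The work goes in short steps, Python scripts to look and compute and a tool call to move; the robot and the scene stay as the last step left them, time stands still between calls to the robot, and variables do not carry over. Pictures are saved under pics/ and viewed, about 12 in all and at most 16, crops included, and the job is handed in when it is done.

Besides the shell and the picture viewer there is one more tool, called after "Call:" as name(argument=value, ...), one argument or row to a line, values as JSON. move_arm: Moves the arm, as the interface text tells. Its arguments: {"type":"object","properties":{"commands":{"type":"array","items":{"type":"array","items":{"type":"number"}}},"squeeze":{"type":"number"}},"required":["commands"]}

```bash
ls; mkdir -p pics
python3 - <<'E'
from cell import bot, eyes, workorder
import cv2, numpy as np
print(bot.state())
for n in ("top","side"):
    im=eyes.capture(n); cv2.imwrite(f"pics/{n}0.png",cv2.resize(im[:,:,::-1],(800,500),interpolation=cv2.INTER_CUBIC)); cv2.imwrite(f"pics/raw_{n}0.png",im[:,:,::-1])
    p=eyes.camera_params(n); print(n,p)
    R=cv2.Rodrigues(np.array(p["rvec"]))[0]; print("campos",-R.T@np.array(p["tvec"]).ravel())
E
```

```text
pics
{'time': 0.0, 'joint_positions': array([-1.14097329e+00,  3.14256291e-01, -4.80447991e-02,  1.21020831e+00,
        2.75871428e-05,  1.57080165e+00]), 'dq': array([ 1.32594430e-03, -1.54593019e-03,  1.51902499e-03,  3.14474927e-05,
        2.59343029e-04, -3.88328951e-04]), 'joint_efforts': array([ 1.43136560e-03, -5.39585173e+01,  3.39752555e+01,  1.92836038e-02,
       -3.49531058e-05, -3.61378042e-06]), 'eef_pos': array([ 249.80383456, -544.91775782,  238.43144072]), 'orientation': array([-8.39771638e-04,  9.76995480e-01,  2.13258292e-01, -1.69191442e-04]), 'force': array([1.1448339 , 0.37827881, 0.95065761]), 'torque': array([0.01079292, 0.0030321 , 0.00593675]), 'finger_gap': 85.39844985154281}
top {'fx': 482.79967004679855, 'fy': 482.79967004679855, 'cx': 320.94903221290735, 'cy': 207.346093152984, 'rvec': array([ 2.1575893 , -2.16683587,  0.1338657 ]), 'tvec': array([-112.92614706,  580.34511433, 2055.99610277])}
campos [ 331.63878231 -105.14156642 2110.83720597]
side {'fx': 488.4615609207855, 'fy': 488.4615609207855, 'cx': 318.3434360313437, 'cy': 197.84160798783012, 'rvec': array([ 2.22488835, -0.15286708,  0.0501556 ]), 'tvec': array([-560.31560921,   96.45277985, 1613.00573865])}
campos [  418.856456   -1280.36226485  1053.69633842]
```

View pics/top0.png

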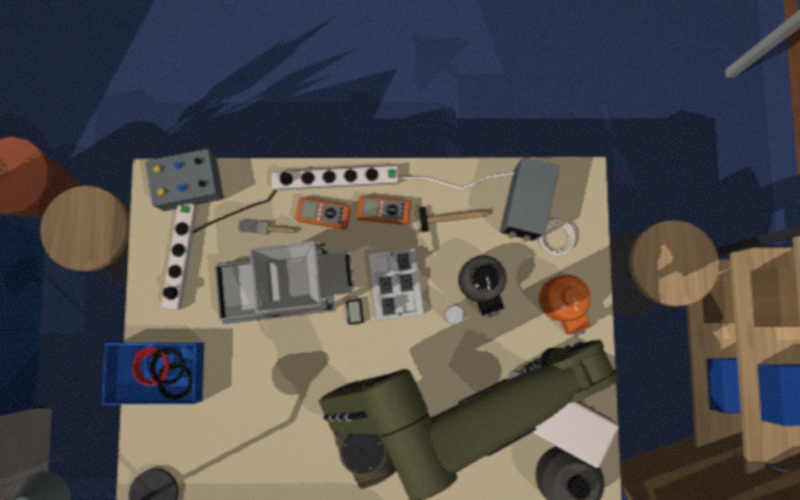

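View pics/side0.png

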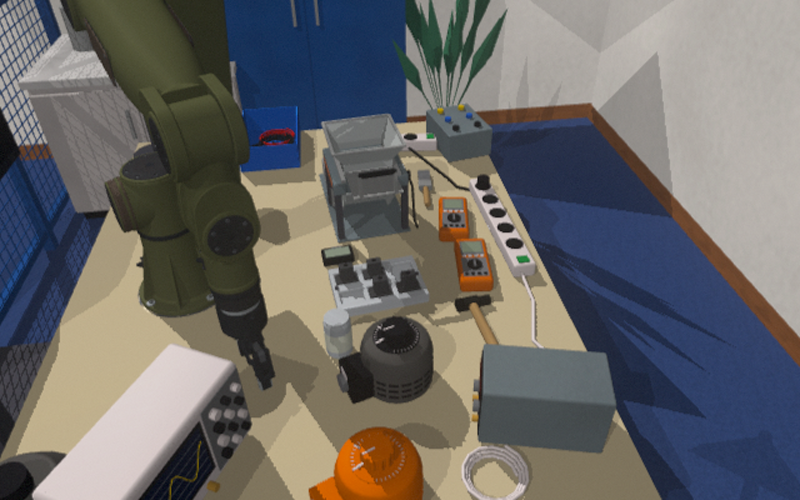

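The top view shows the demagnetiser (tray left, gate handle to the right at about 348,270), the mould at about 397,283 with four or so castings, the dark transformer at 483,280 and the orange decoy at 565,300. I'll enlarge the relevant area.

```bash
cat > h.py <<'E'
from cell import bot, eyes, workorder
import cv2, numpy as np
from scipy.spatial.transform import Rotation as Ro
def cam(n):
    p=eyes.camera_params(n); R=cv2.Rodrigues(np.array(p["rvec"]))[0]
    K=np.array([[p["fx"],0,p["cx"]],[0,p["fy"],p["cy"]],[0,0,1]]); return K,R,np.array(p["tvec"]).ravel()
def ray(c,uv,z):
    K,R,t=c; d=R.T@np.linalg.inv(K)@np.array([uv[0],uv[1],1.]); o=-R.T@t; return o+d*(z-o[2])/d[2]
def proj(c,P):
    K,R,t=c; q=K@(R@np.array(P,float)+t); return q[:2]/q[2]
def rot():
    w,x,y,z=bot.state()["orientation"]; return Ro.from_quat([x,y,z,w])
def to_tool(target,yaw_y=None):
    """shift in tool cm to world target (mm); turn about tool z so tool y goes along world angle yaw_y (deg, mod 180)"""
    s=bot.state(); R=rot().as_matrix(); d=R.T@(np.array(target)-s["eef_pos"])/10
    out=[d.round(2)]
    if yaw_y is not None:
        g=np.array([np.cos(np.radians(yaw_y)),np.sin(np.radians(yaw_y)),0]); l=R.T@g
        a=np.degrees(np.arctan2(-l[0],l[1])); a=(a+90)%180-90; out.append(round(a,2))
    return out
E
python3 - <<'E'
from h import *
im=cv2.imread("pics/raw_top0.png")
a=im[185:270,165:425]; cv2.imwrite("pics/c1.png",cv2.resize(a,None,fx=3,fy=3,interpolation=cv2.INTER_CUBIC))
im=cv2.imread("pics/raw_side0.png")
a=im[80:330,240:430]; cv2.imwrite("pics/c2.png",cv2.resize(a,None,fx=2.4,fy=2.4,interpolation=cv2.INTER_CUBIC))
E
```

```text
(no output)
```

View pics/c1.png

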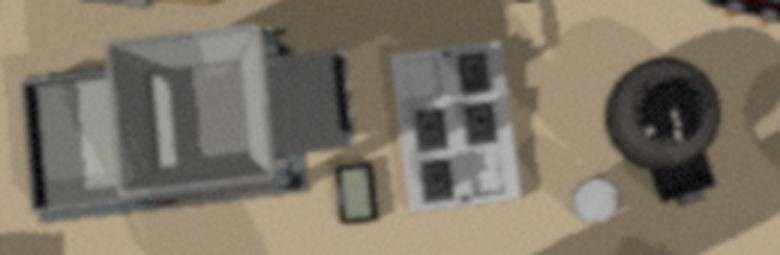

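View pics/c2.png

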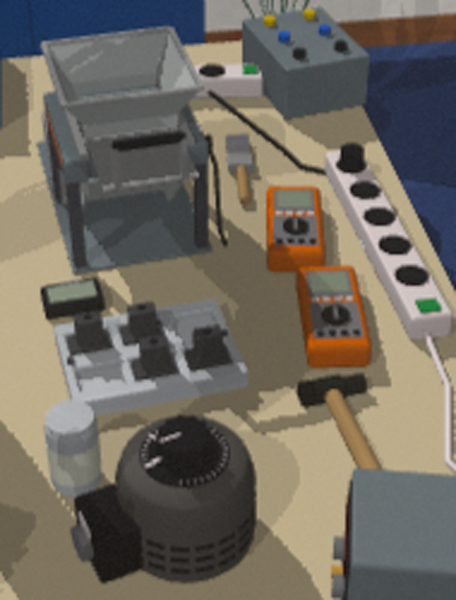

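Run:
```python
from h import *
c=cam("top")
def P(u,v,z): return ray(c,(u/3+165-1/3,v/3+185-1/3),z)
print("C"); 
rim=[P(*q,275) for q in [(106,42),(262,27),(272,182),(122,195)]]; print(np.round(rim),np.mean(rim,0), np.linalg.norm(rim[0]-rim[1]),np.linalg.norm(rim[1]-rim[2]))
h=[P(*q,267) for q in [(340,55),(349,143)]]; print("handle",h)
m=[P(*q,28) for q in [(390,52),(497,43),(520,197),(408,210)]]; print("mould",np.round(m),np.mean(m,0),[np.linalg.norm(m[i]-m[i-3]) for i in range(4)])
for q in [(474,72),(430,128),(481,122),(438,180)]: print("cast",P(*q,70))
print("knob",P(668,110,158), "drum",P(663,115,125),"can",P(595,200,105))
print("timer",P(356,192,24))
# side camera
c2=cam("side")
def S(u,v,z): return ray(c2,(u/2.4+240,v/2.4+80),z)
print("handle side",S(113,145,260),S(183,135,260)); print("knob side",S(180,447,158))
print("casts side",[S(*q,70)[:2].round() for q in [(88,320),(142,311),(153,344),(208,335)]])
```

```text
C
[[587. 349. 275.]
 [605. 150. 275.]
 [407. 135. 275.]
 [392. 324. 275.]] [497.55853667 239.76827533 275.        ] 199.84771283366229 198.60249439947916
handle [array([569.60712832,  50.97257351, 267.        ]), array([456.54780802,  38.83301205, 267.        ])]
mould [[ 605.   -1.   28.]
 [ 617. -156.   28.]
 [ 394. -188.   28.]
 [ 376.  -27.   28.]] [498.07082964 -93.25839821  28.        ] [np.float64(155.74571610791676), np.float64(225.08608429380823), np.float64(161.47411295681465), np.float64(229.65427727986497)]
cast [ 569.96177956 -122.51743274   70.        ]
cast [490.60766094 -59.99672363  70.        ]
cast [ 498.80074605 -132.05464393   70.        ]
cast [417.29249662 -71.14379615  70.        ]
knob [ 506.82616186 -384.19698217  158.        ] drum [ 502.90891453 -381.88262696  125.        ] can [ 387.33320057 -288.34902359  105.        ]
timer [402.54139347  47.38796686  24.        ]
handle side [476.64862605  44.47441668 260.        ] [570.21238384  55.29281591 260.        ]
knob side [ 506.31212433 -410.9548714   158.        ]
casts side [array([423., -78.]), array([496., -70.]), array([ 503., -139.]), array([ 575., -132.])]
```

Run:
```python
from h import *
print(to_tool([480,-100,330],97.5))
c=cam("wrist"); print(-c[1].T@c[2], c[1][2])
```

```text
[array([ 39.47, -30.87,  -9.1 ]), np.float64(17.13)]
[ 315.47947675 -515.95574971  373.43377883] [-0.25121741 -0.11298084 -0.96131428]
```

Call:
move_arm(
  commands=[
    [41.5,-30,-10,0,0,17,0.6],
    [41.5,-30,-10,0,0,17,0.6],
    [41.5,-30,-10,0,0,17,0.6],
    [41.5,-30,-10,0,0,17,0.6],
    [41.5,-30,-10,0,0,17,0.6],
    [41.5,-30,-10,0,0,17,0.6],
    [41.5,-30,-10,0,0,17,0.6],
    [41.5,-30,-10,0,0,17,0.6],
    [41.5,-30,-10,0,0,17,0.6],
    [41.5,-30,-10,0,0,17,0.6],
  ],
  squeeze=80,
)

```text
time: 0.93
eef_pos: [451.4, -188.3, 319.3]
orientation: [-0.0, 0.998, 0.066, -0.0]
force: [0.2, -0.2, -0.4]
finger_gap: 51.5
```

Call:
move_arm(
  commands=[
    [10,-7,0,0,0,0,0.6],
    [10,-7,0,0,0,0,0.6],
    [10,-7,0,0,0,0,0.6],
    [10,-7,0,0,0,0,0.6],
    [10,-7,0,0,0,0,0.6],
  ],
)

```text
time: 1.35
eef_pos: [541.6, -105.9, 318.0]
orientation: [-0.0, 0.998, 0.068, -0.001]
force: [-0.3, -0.8, 0.3]
finger_gap: 51.0
```

Run:
```python
from h import *
s=bot.state(); print(s["time"],s["eef_pos"],s["finger_gap"],rot().as_matrix().round(3))
im=eyes.capture("wrist"); cv2.imwrite("pics/w1.png",im[:,:,::-1]); np.save("w1.npy",np.array(cam("wrist"),dtype=object),allow_pickle=True)
c=cam("wrist"); 
# model projections: mould guess
print(-c[1].T@c[2])
```

```text
1.35 [ 541.64988428 -105.94066699  317.96672872] 51.003913891293124 [[ 0.991  0.136 -0.002]
 [ 0.136 -0.991  0.   ]
 [-0.002 -0.    -1.   ]]Traceback (most recent call last):
  File "<stdin>", line 3, in <module>
ValueError: could not broadcast input array from shape (3,3) into shape (3,)
```

View pics/w1.png

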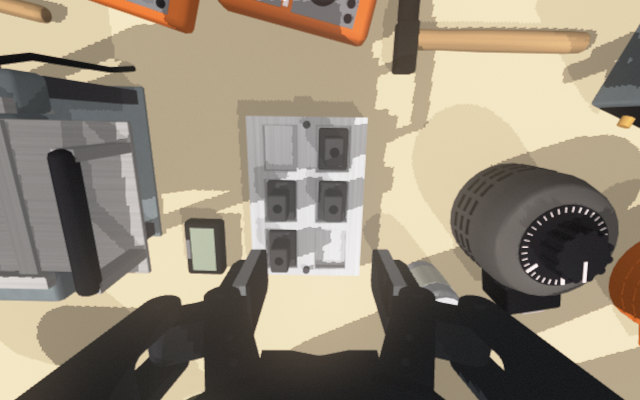

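Run:
```python
from h import *
im=cv2.imread("pics/w1.png")
cv2.imwrite("pics/w1c.png",cv2.resize(im[105:285,235:375],None,fx=3.3,fy=3.3,interpolation=cv2.INTER_CUBIC))
c=cam("wrist")
m=np.array([ray(c,q,28) for q in [(246,117),(368,117),(360,275),(253,273)]])
t=np.array([[115,80],[115,-80],[-115,-80],[-115,80]],float)
M,_=cv2.estimateAffinePartial2D(t,m[:,:2]); print(m.round(1),M, np.degrees(np.arctan2(M[1,0],M[0,0])),np.hypot(M[0,0],M[1,0]))
for q in [(62,152),(88,291)]: print("handle end",ray(c,q,267))
print("knob", ray(c,(577,246),158))
```

```text
Traceback (most recent call last):
cv2.error: OpenCV(4.12.0) /io/opencv/modules/calib3d/src/ptsetreg.cpp:1108: error: (-215:Assertion failed) count >= 0 && to.checkVector(2) == count in function 'estimateAffinePartial2D'
```

View pics/w1c.png

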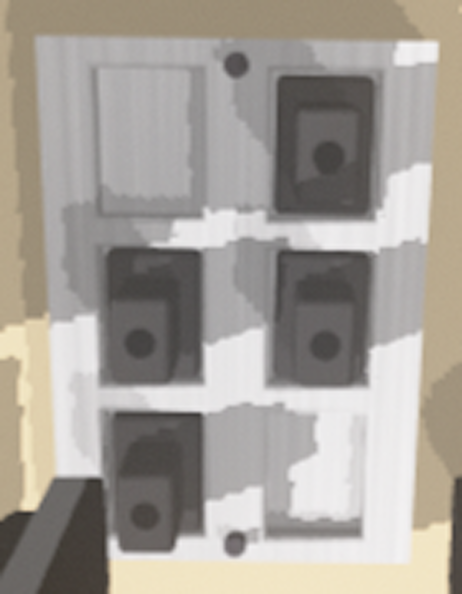

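Four castings; the dark dots are the stem-top centres at crop pixels (329,157), (140,343), (325,345), (145,516).

Run:
```python
from h import *
c=cam("wrist")
m=np.array([ray(c,q,28) for q in [(246,117),(368,117),(360,275),(253,273)]])[:,:2].copy()
t=np.array([[115,80],[115,-80],[-115,-80],[-115,80]],float)
M,_=cv2.estimateAffinePartial2D(t,m); print(m.round(1),M.round(3), np.degrees(np.arctan2(M[1,0],M[0,0])),np.hypot(M[0,0],M[1,0]))
d=[(329,157),(140,343),(325,345),(145,516)]; pred=[(73,-36),(0,36),(0,-36),(-73,36)]
for q,p in zip(d,pred): print("cast",ray(c,(q[0]/3.3+235,q[1]/3.3+105),70).round(1), M@np.array([*p,1]), to_tool([*ray(c,(q[0]/3.3+235,q[1]/3.3+105),70)[:2],300])[0])
for q in [(62,152),(88,291)]: print("handle end",ray(c,q,267))
print("knob", ray(c,(577,246),158))
print(to_tool([521,49,300],95.5), bot.state()["joint_positions"])
```

```text
[[ 601.2   -1.9]
 [ 622.8 -160.7]
 [ 394.4 -189.7]
 [ 375.7  -28.4]] [[ 9.91000e-01 -1.22000e-01  4.98523e+02]
 [ 1.22000e-01  9.91000e-01 -9.51530e+01]] 7.037677175807604 0.9985508030381393
cast [ 575.2 -121.6   70. ] [ 575.272259   -121.89856754] [3.23 1.91 1.82]
cast [494.4 -59.3  70. ] [494.11844992 -59.47573089] [-3.95 -5.35  1.83]
cast [ 503.4 -130.8   70. ] [ 502.92725015 -130.82971222] [-4.02  1.86  1.83]
cast [421.2 -68.6  70. ] [421.77344107 -68.40687557] [-11.32  -5.41   1.84]
handle end [572.78640593  51.051201   267.        ]
handle end [480.21148128  42.23643065 267.        ]
knob [ 523.60155889 -376.03564389  158.        ]
[array([  0.14, -15.73,   1.82]), np.float64(2.22)] [-1.95120025e-01  2.03269086e-01 -1.25423188e-02  1.35675006e+00
 -4.49609277e-04  2.81172116e+00]
```

Call:
move_arm(
  commands=[
    [0,-15.3,1,0,0,-71,0.6],
    [0,-15.3,1,0,0,-71,0.6],
    [0,-15.3,1,0,0,-71,0.6],
    [0,-15.3,1,0,0,-71,0.6],
    [0,-15.3,1,0,0,-71,0.6],
    [0,-15.3,1,0,0,-71,0.6],
    [0,-15.3,1,0,0,-71,0.6],
    [0,-15.3,1,0,0,-71,0.6],
    [0,-15.3,1,0,0,-71,0.6],
    [0,-15.3,1,0,0,-71,0.6],
  ],
)

```text
time: 2.23
eef_pos: [519.7, 42.5, 309.1]
orientation: [0.0, 0.772, 0.635, -0.0]
force: [-0.2, 0.2, 1.1]
finger_gap: 51.4
```

Call:
move_arm(
  commands=[
    [0,0,0,0,0,-71,0.6],
    [0,0,0,0,0,-71,0.6],
    [0,0,0,0,0,-71,0.6],
    [0,0,0,0,0,-71,0.6],
    [0,0,0,0,0,-71,0.6],
    [0,0,0,0,0,-71,0.6],
    [0,0,0,0,0,-71,0.6],
    [0,0,0,0,0,-71,0.6],
    [0,0,0,0,0,-71,0.6],
    [0,0,0,0,0,-71,0.6],
  ],
)

```text
time: 3.07
eef_pos: [519.7, 42.3, 309.1]
orientation: [-0.0, 0.26, 0.966, -0.0]
force: [0.2, -0.0, -0.4]
finger_gap: 51.5
```

Call:
move_arm(
  commands=[
    [0,0,0,0,0,-36,0.6],
    [0,0,0,0,0,-36,0.6],
    [0,0,0,0,0,-36,0.6],
    [0,0,0,0,0,-36,0.6],
    [0,0,0,0,0,-36,0.6],
    [0,0,0,0,0,-36,0.6],
    [0,0,0,0,0,-36,0.6],
  ],
)

```text
time: 3.65
eef_pos: [520.0, 42.8, 309.1]
orientation: [-0.0, -0.046, 0.999, -0.0]
force: [-0.2, -0.4, 0.5]
finger_gap: 51.4
```

Run:
```python
from h import *
s=bot.state(); print(s["time"],s["eef_pos"],s["joint_positions"])
print(to_tool([524,47,249],95.5))
im=eyes.capture("wrist"); cv2.imwrite("pics/w2.png",im[:,:,::-1])
```

```text
3.65 [520.03979818  42.82178668 309.11832383] [ 8.22707805e-02  1.46198132e-01 -1.01614497e-01  1.32309321e+00
 -1.82357906e-04 -1.07500931e-02]
[array([-0.43,  0.38,  6.01]), np.float64(-0.17)]
```

View pics/w2.png

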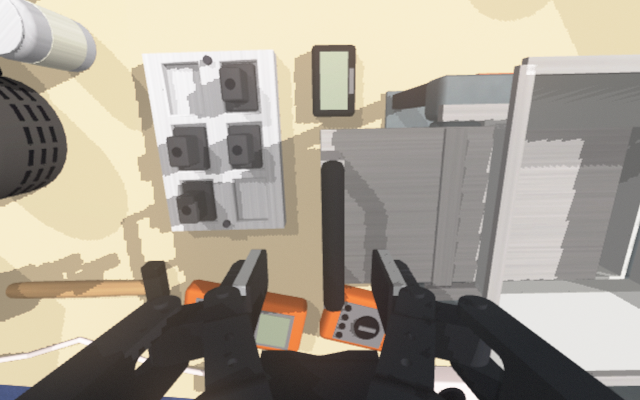

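The bar handle lies between the open fingers (ends at about (333,165) and (334,305)).

Run:
```python
from h import *
c=cam("wrist")
for q in [(333,162),(334,308)]: print(ray(c,q,267))
print([ray(c,q,275) for q in [(516,68),(487,303)]])
print(to_tool([(ray(c,(333,162),267)[0]+ray(c,(334,308),267)[0])/2,ray(c,(333,235),267)[1],249]))
```

```text
[475.29989638  46.88021683 267.        ]
[569.69320223  57.6019036  267.        ]
[array([418.91926276, 132.82626793, 275.        ]), array([552.01701791, 150.67978766, 275.        ])]
[array([-0.31,  0.83,  6.01])]
```

Call:
move_arm(
  commands=[
    [-0.3,0.9,0,0,0,-1,0.6],
    [-0.3,0.9,3,0,0,-1,0.6],
    [-0.3,0.9,6,0,0,-1,0.6],
    [-0.3,0.9,6,0,0,-1,0.6],
    [-0.3,0.9,6,0,0,-1,0],
    [-0.3,0.9,6,0,0,-1,0],
    [-0.3,0.9,6,0,0,-1,0],
    [-0.3,0.9,6,0,0,-1,0],
    [-0.3,0.9,6,0,0,-1,0],
  ],
  squeeze=50,
)

```text
time: 4.45
eef_pos: [523.9, 53.2, 251.1]
orientation: [0.002, -0.058, 0.998, -0.0]
force: [-1.1, -0.7, 5.8]
finger_gap: 13.1
```

Run:
```python
from h import *
s=bot.state(); print(s["eef_pos"],s["finger_gap"],s["force"],rot().as_matrix().round(3))
```

```text
[523.88682616  53.22871399 251.1147784 ] 13.144824850078388 [-1.0669554  -0.68720631  5.82820138] [[-0.993 -0.115  0.003]
 [-0.115  0.993 -0.   ]
 [-0.003 -0.    -1.   ]]
```

Call:
move_arm(
  commands=[
    [0,0.4,0,0,0,0,0],
    [0,0.8,0,0,0,0,0],
    [0,1.2,0,0,0,0,0],
    [0,1.6,0,0,0,0,0],
    [0,1.9,0,0,0,0,0],
    [0,2.1,0,0,0,0,0],
    [0,2.1,0,0,0,0,0],
  ],
)

```text
time: 5.03
eef_pos: [521.5, 73.8, 251.1]
orientation: [0.002, -0.058, 0.998, -0.001]
force: [-0.0, -2.7, 6.1]
finger_gap: 12.9
```

Call:
move_arm(
  commands=[
    [0,0.2,0,0,0,0,0],
    [0,0.4,0,0,0,0,0],
    [0,0.4,0,0,0,0,0],
  ],
)

```text
time: 5.28
eef_pos: [521.1, 77.6, 251.1]
orientation: [0.002, -0.057, 0.998, -0.001]
force: [-0.5, -2.6, 6.6]
finger_gap: 13.0
```

Call:
move_arm(
  commands=[
    [0,0.2,0,0,0,0,0],
    [0,0.4,0,0,0,0,0],
    [0,0.4,0,0,0,0,0],
  ],
)

```text
time: 5.53
eef_pos: [520.9, 79.2, 251.1]
orientation: [0.002, -0.057, 0.998, -0.003]
force: [1.6, -10.9, 6.9]
finger_gap: 13.0
```

Call:
move_arm(
  commands=[
    [0,0.2,0,0,0,0,0],
    [0,0.4,0,0,0,0,0],
    [0,0.4,0,0,0,0,0],
  ],
)

```text
time: 5.78
eef_pos: [520.9, 79.3, 251.1]
orientation: [0.002, -0.056, 0.998, -0.008]
force: [2.8, -24.5, 6.5]
finger_gap: 12.7
```

Call:
move_arm(
  commands=[
    [0,-0.7,0,0,0,0,0],
    [0,-0.7,0,0,0,0,0.6],
    [0,-0.7,0,0,0,0,0.6],
    [0,-0.7,0,0,0,0,0.6],
    [0,-0.7,-4,0,0,0,0.6],
    [-2,3,-8,0,0,0,0.6],
    [-3.8,6,-12,0,0,0,0.6],
    [-3.8,11,-15,0,0,0,0.6],
    [-3.8,14.5,-15,0,0,0,0.6],
    [-3.8,14.5,-15,0,0,0,0.6],
  ],
)

```text
time: 6.62
eef_pos: [540.0, 237.5, 401.0]
orientation: [0.001, -0.058, 0.998, 0.001]
force: [1.0, 0.2, 0.5]
finger_gap: 51.4
```

Run:
```python
from h import *
s=bot.state(); print(s["time"],s["eef_pos"],s["finger_gap"])
im=eyes.capture("wrist"); cv2.imwrite("pics/w3.png",im[:,:,::-1])
```

```text
6.6167 [540.01570385 237.51891606 400.99304652] 51.442500455803604
```

View pics/w3.png

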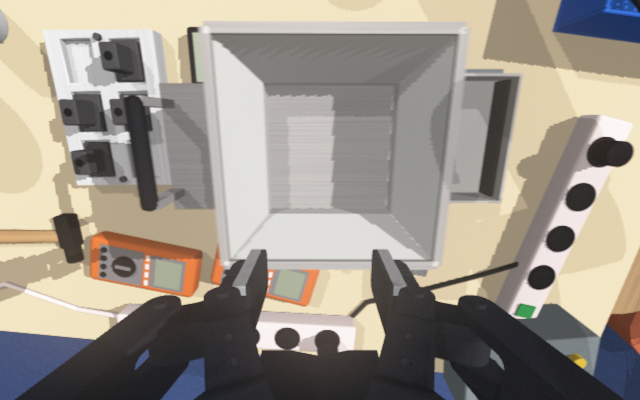

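The hopper is fully in view (rim corners about (203,24), (467,25), (443,269), (220,268)), its floor fully covered by the shut gate.

```bash
cat >> h.py <<'E'
DM=None
E
python3 - <<'E'
from h import *
c=cam("wrist")
def fit(px,z,t):
    m=np.array([ray(c,q,z) for q in px])[:,:2].copy()
    M,_=cv2.estimateAffinePartial2D(np.array(t,float),m); return M,np.degrees(np.arctan2(M[1,0],M[0,0])),np.hypot(M[0,0],M[1,0])
h=100.5
M,a,s=fit([(203,24),(467,25),(443,269),(220,268)],275,[(-h,-h),(-h,h),(h,h),(h,-h)]); print(M,a,s)
f=64; print(fit([(264,83),(393,83),(390,213),(272,212)],200,[(-f,-f),(-f,f),(f,f),(f,-f)]))
R=rot().as_matrix(); print(R.round(3))
for q in [(575.2,-121.7),(494.3,-59.4),(503.1,-130.8),(421.5,-68.5)]: print(q,to_tool([*q,120],97.04))
E
```

```text
[[ 9.76931899e-01 -1.16979039e-01  5.01627747e+02]
 [ 1.16979039e-01  9.76931899e-01  2.50333740e+02]] 6.828157693196417 0.9839105810724236
(array([[ 1.01092005e+00, -1.23592615e-01,  5.01244339e+02],
       [ 1.23592615e-01,  1.01092005e+00,  2.48348404e+02]]), np.float64(6.970251455561045), np.float64(1.0184470911525894))
[[-0.993 -0.12   0.002]
 [-0.12   0.993  0.006]
 [-0.003  0.005 -1.   ]]
(575.2, -121.7) [array([  0.93, -36.69,  27.98]), np.float64(-0.14)]
(494.3, -59.4) [array([  8.21, -29.54,  27.99]), np.float64(-0.14)]
(503.1, -130.8) [array([  8.19, -36.73,  27.96]), np.float64(-0.14)]
(421.5, -68.5) [array([ 15.55, -29.57,  27.97]), np.float64(-0.14)]
```

Call:
move_arm(
  commands=[
    [8.2,-29.5,4,0,0,0,0.6],
    [8.2,-29.5,4,0,0,0,0.6],
    [8.2,-29.5,4,0,0,0,0.6],
    [8.2,-29.5,4,0,0,0,0.6],
    [8.2,-29.5,8,0,0,0,0.6],
    [8.2,-29.5,12,0,0,0,0.6],
    [8.2,-29.5,16,0,0,0,0.6],
    [8.2,-29.5,20,0,0,0,0.6],
    [8.2,-29.5,24,0,0,0,0.6],
    [8.2,-29.5,28,0,0,0,0.6],
  ],
  squeeze=90,
)

```text
time: 7.5
eef_pos: [493.8, -58.7, 181.0]
orientation: [0.001, -0.057, 0.998, -0.0]
force: [1.5, 0.5, 0.1]
finger_gap: 51.5
```

Run:
```python
from h import *
s=bot.state(); print(s["time"],s["eef_pos"],s["finger_gap"],s["force"])
print(to_tool([494.3,-59.4,44],97.04)); print(rot().as_matrix().round(3))
```

```text
7.5 [493.77039925 -58.70292044 180.99683663] 51.45434249492504 [1.49855701 0.52689526 0.05708934]
[array([-0.03, -0.07, 13.7 ]), np.float64(-0.49)]
[[-0.993 -0.114  0.001]
 [-0.114  0.993 -0.   ]
 [-0.001 -0.001 -1.   ]]
```

Call:
move_arm(
  commands=[
    [0,-0.1,4,0,0,0,0.6],
    [0,-0.1,8,0,0,0,0.6],
    [0,-0.1,11,0,0,0,0.6],
    [0,-0.1,13.7,0,0,0,0.6],
    [0,-0.1,13.7,0,0,0,0.6],
    [0,-0.1,13.7,0,0,0,0],
    [0,-0.1,13.7,0,0,0,0],
    [0,-0.1,13.7,0,0,0,0],
    [0,-0.1,13.7,0,0,0,0],
    [0,-0.1,13.7,0,0,0,0],
  ],
)

```text
time: 8.33
eef_pos: [495.9, -58.5, 47.1]
orientation: [0.002, -0.058, 0.998, -0.0]
force: [-0.1, 1.2, 6.9]
finger_gap: 22.8
```

Call:
move_arm(
  commands=[
    [0,0,-3,0,0,0,0],
    [0,0,-7,0,0,0,0],
    [0,0,-11,0,0,0,0],
    [0,0,-15,0,0,0,0],
    [0,0,-19,0,0,0,0],
    [0,3,-22.5,0,0,0,0],
    [0,5,-26,0,0,0,0],
    [0,8,-28.3,0,0,0,0],
    [-0.3,12,-28.3,0,0,0,0],
    [-0.6,16,-28.3,0,0,0,0],
  ],
)

```text
time: 9.17
eef_pos: [482.5, 102.5, 331.3]
orientation: [0.003, -0.057, 0.998, 0.0]
force: [1.4, 0.1, -2.2]
finger_gap: 22.8
```

```bash
cat >> h.py <<'E'
DC=np.array([502.,246.]); th=np.radians(6.8); DX=np.array([np.cos(th),np.sin(th)]); DY=np.array([-np.sin(th),np.cos(th)])
def dw(x,y): return DC+DX*x+DY*y
def rep(*ts):
    s=bot.state(); print("t",round(s["time"],2),s["eef_pos"].round(1),"gap",round(s["finger_gap"],1),"F",s["force"].round(1))
    for t in ts: print(t,to_tool(t,96.9))
E
python3 - <<'E'
from h import *
rep([*dw(-30,30),330],[*dw(-30,30),238])
E
```

```text
t 9.17 [482.5 102.5 331.3] gap 22.8 F [ 1.4  0.1 -2.2]
[np.float64(468.65891570760886), np.float64(272.2368461940011), 330] [array([-0.55, 17.03,  0.14]), np.float64(-0.38)]
[np.float64(468.65891570760886), np.float64(272.2368461940011), 238] [array([-0.5 , 17.02,  9.34]), np.float64(-0.38)]
```

Call:
move_arm(
  commands=[
    [-0.5,4,0,0,0,0,0],
    [-0.5,8,0,0,0,0,0],
    [-0.5,12,0,0,0,0,0],
    [-0.5,15,0,0,0,0,0],
    [-0.5,16.7,0,0,0,0,0],
    [-0.5,16.7,3.5,0,0,0,0],
    [-0.5,16.7,7,0,0,0,0],
    [-0.5,16.7,9,0,0,0,0],
    [-0.5,16.7,9.2,0,0,0,0],
    [-0.5,16.7,9.2,0,0,0,0],
  ],
)

```text
time: 10.0
eef_pos: [466.5, 267.1, 235.7]
orientation: [-0.001, -0.058, 0.998, -0.001]
force: [-0.6, 0.4, -1.7]
finger_gap: 22.8
```

Call:
move_arm(
  commands=[
    [0,0,0,0,0,0,0.4],
    [0,0,0,0,0,0,0.43],
    [0,0,0,0,0,0,0.43],
    [0,0,0,0,0,0,0.43],
    [0,0,-3,0,0,0,0.43],
    [0,0,-6,0,0,0,0.43],
    [0,0,-9,0,0,0,0.5],
    [0,-4,-9,0,0,0,0.6],
    [0,-8,-9,0,0,0,0.6],
  ],
)

```text
time: 10.75
eef_pos: [478.2, 189.3, 329.3]
orientation: [0.003, -0.06, 0.998, 0.001]
force: [1.2, -1.2, -0.2]
finger_gap: 51.3
```

Run:
```python
from h import *
rep([503.1,-130.8,150],[503.1,-130.8,45])
```

```text
t 10.75 [478.2 189.3 329.3] gap 51.3 F [ 1.2 -1.2 -0.2]
[503.1, -130.8, 150] [array([  1.45, -32.1 ,  17.87]), np.float64(-0.04)]
[503.1, -130.8, 45] [array([  1.51, -32.12,  28.37]), np.float64(-0.04)]
```

Call:
move_arm(
  commands=[
    [0.2,-4,0,0,0,0,0.6],
    [0.4,-8,0,0,0,0,0.6],
    [0.6,-12,0,0,0,0,0.6],
    [0.8,-16,0,0,0,0,0.6],
    [1.5,-20,0,0,0,0,0.6],
    [1.5,-24,2,0,0,0,0.6],
    [1.5,-27,5,0,0,0,0.6],
    [1.5,-29.5,8,0,0,0,0.6],
    [1.5,-31,11,0,0,0,0.6],
    [1.5,-32.1,14,0,0,0,0.6],
  ],
)

```text
time: 11.58
eef_pos: [499.3, -134.7, 185.8]
orientation: [0.001, -0.057, 0.998, -0.001]
force: [-0.1, -0.1, 0.3]
finger_gap: 50.9
```

Run:
```python
from h import *
rep([503.1,-130.8,45]); cv2.imwrite("pics/w4.png",eyes.capture("wrist")[:,:,::-1])
```

```text
t 11.58 [ 499.3 -134.7  185.8] gap 50.9 F [-0.1 -0.1  0.3]
[503.1, -130.8, 45] [array([-0.4 ,  0.36, 14.08]), np.float64(-0.42)]
```

View pics/w4.png

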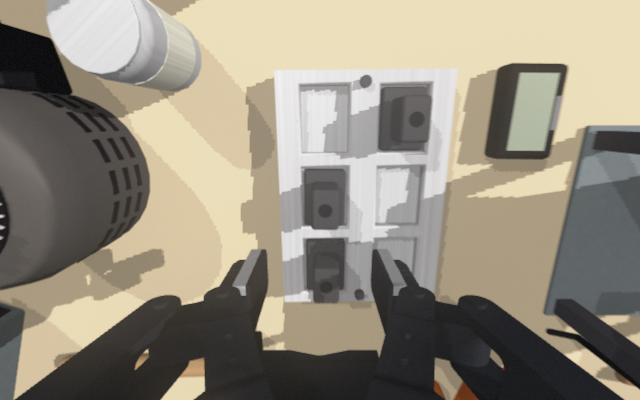

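The three remaining castings sit undisturbed (stem dots at about (325,210), (325,288), (417,119)).

Call:
move_arm(
  commands=[
    [-0.4,0.4,4,0,0,0,0.6],
    [-0.4,0.4,8,0,0,0,0.6],
    [-0.4,0.4,11.5,0,0,0,0.6],
    [-0.4,0.4,14,0,0,0,0.6],
    [-0.4,0.4,14,0,0,0,0.6],
    [-0.4,0.4,14,0,0,0,0],
    [-0.4,0.4,14,0,0,0,0],
    [-0.4,0.4,14,0,0,0,0],
    [-0.4,0.4,14,0,0,0,0],
    [-0.4,0.4,14,0,0,0,0],
  ],
)

```text
time: 12.47
eef_pos: [504.6, -128.4, 48.9]
orientation: [0.002, -0.058, 0.998, -0.001]
force: [-1.0, 0.6, 7.3]
finger_gap: 22.6
```

Call:
move_arm(
  commands=[
    [0,0,-3,0,0,0,0],
    [0,0,-7,0,0,0,0],
    [0,0,-11,0,0,0,0],
    [0,0,-15,0,0,0,0],
    [0,2,-19,0,0,0,0],
    [0,5,-22.5,0,0,0,0],
    [0,8,-25.5,0,0,0,0],
    [-0.5,11,-28.3,0,0,0,0],
    [-1,15,-28.3,0,0,0,0],
    [-1.5,19,-28.3,0,0,0,0],
  ],
)

```text
time: 13.3
eef_pos: [496.3, 60.5, 333.5]
orientation: [0.004, -0.057, 0.998, 0.0]
force: [1.5, 0.6, -3.8]
finger_gap: 22.5
```

Run:
```python
from h import *
rep([*dw(30,27),330],[*dw(30,27),237])
```

```text
t 13.3 [496.3  60.5 333.5] gap 22.5 F [ 1.5  0.6 -3.8]
[np.float64(528.5920580989206), np.float64(276.3621877680715), 330] [array([-5.65, 21.08,  0.39]), np.float64(-0.38)]
[np.float64(528.5920580989206), np.float64(276.3621877680715), 237] [array([-5.59, 21.08,  9.68]), np.float64(-0.38)]
```

Call:
move_arm(
  commands=[
    [-1.5,4,0,0,0,0,0],
    [-3,8,0,0,0,0,0],
    [-4.5,12,0,0,0,0,0],
    [-5.6,16,0,0,0,0,0],
    [-5.6,19.5,0,0,0,0,0],
    [-5.6,21,2,0,0,0,0],
    [-5.6,21,5.5,0,0,0,0],
    [-5.6,21,8.5,0,0,0,0],
    [-5.6,21,9.3,0,0,0,0],
    [-5.6,21,9.3,0,0,0,0],
  ],
)

```text
time: 14.13
eef_pos: [525.5, 274.0, 235.6]
orientation: [-0.001, -0.058, 0.998, -0.0]
force: [0.4, -0.1, -2.2]
finger_gap: 22.8
```

Call:
move_arm(
  commands=[
    [0,0,0,0,0,0,0.4],
    [0,0,0,0,0,0,0.43],
    [0,0,0,0,0,0,0.43],
    [0,0,0,0,0,0,0.43],
    [0,0,-3,0,0,0,0.43],
    [0,0,-6,0,0,0,0.43],
    [0,0,-9,0,0,0,0.5],
    [0,-4,-9,0,0,0,0.6],
    [0,-8,-9,0,0,0,0.6],
    [0,-12,-9,0,0,0,0.6],
  ],
)

```text
time: 14.97
eef_pos: [541.1, 154.4, 327.8]
orientation: [0.001, -0.059, 0.998, 0.0]
force: [0.8, -0.3, 0.2]
finger_gap: 51.1
```

Run:
```python
from h import *
rep([421.5,-68.5,160],[421.5,-68.5,45])
```

```text
t 14.97 [541.1 154.4 327.8] gap 51.1 F [ 0.8 -0.3  0.2]
[421.5, -68.5, 160] [array([ 14.54, -20.74,  16.73]), np.float64(-0.17)]
[421.5, -68.5, 45] [array([ 14.57, -20.75,  28.23]), np.float64(-0.17)]
```

Call:
move_arm(
  commands=[
    [2.3,-3.4,0,0,0,0,0.6],
    [4.6,-6.8,0,0,0,0,0.6],
    [7,-10,0,0,0,0,0.6],
    [9.3,-13.4,0,0,0,0,0.6],
    [11.6,-16.6,2,0,0,0,0.6],
    [13.5,-19,5,0,0,0,0.6],
    [14.5,-20.7,8.5,0,0,0,0.6],
    [14.5,-20.7,12,0,0,0,0.6],
    [14.5,-20.7,15,0,0,0,0.6],
    [14.5,-20.7,16,0,0,0,0.6],
  ],
)

```text
time: 15.8
eef_pos: [417.7, -67.5, 163.1]
orientation: [-0.002, -0.057, 0.998, 0.0]
force: [-0.6, 0.6, -0.7]
finger_gap: 51.3
```

Run:
```python
from h import *
rep([421.5,-68.5,45])
```

```text
t 15.8 [417.7 -67.5 163.1] gap 51.3 F [-0.6  0.6 -0.7]
[421.5, -68.5, 45] [array([-0.42, -0.16, 11.81]), np.float64(-0.37)]
```

Call:
move_arm(
  commands=[
    [-0.3,-0.1,4,0,0,0,0.6],
    [-0.3,-0.1,8,0,0,0,0.6],
    [-0.3,-0.1,10.5,0,0,0,0.6],
    [-0.3,-0.1,11.8,0,0,0,0.6],
    [-0.3,-0.1,11.8,0,0,0,0.6],
    [-0.3,-0.1,11.8,0,0,0,0],
    [-0.3,-0.1,11.8,0,0,0,0],
    [-0.3,-0.1,11.8,0,0,0,0],
    [-0.3,-0.1,11.8,0,0,0,0],
    [-0.3,-0.1,11.8,0,0,0,0],
  ],
)

```text
time: 16.63
eef_pos: [425.5, -67.8, 50.2]
orientation: [0.002, -0.058, 0.998, -0.0]
force: [-0.8, 2.2, 6.1]
finger_gap: 22.5
```

Call:
move_arm(
  commands=[
    [0,0,-3,0,0,0,0],
    [0,0,-7,0,0,0,0],
    [0,0,-11,0,0,0,0],
    [0,0,-15,0,0,0,0],
    [0,2,-19,0,0,0,0],
    [-1.5,5,-22,0,0,0,0],
    [-3,8,-25,0,0,0,0],
    [-4.5,11,-28.3,0,0,0,0],
    [-6,14.5,-28.3,0,0,0,0],
    [-7,18,-28.3,0,0,0,0],
  ],
)

```text
time: 17.47
eef_pos: [473.9, 118.0, 335.6]
orientation: [0.004, -0.057, 0.998, 0.0]
force: [1.0, -0.7, -2.5]
finger_gap: 22.5
```

Run:
```python
from h import *
rep([*dw(-30,-27),330],[*dw(-30,-27),240])
```

```text
t 17.47 [473.9 118.  335.6] gap 22.5 F [ 1.  -0.7 -2.5]
[np.float64(475.4079419010794), np.float64(215.63781223192848), 330] [array([-1.26,  9.69,  0.57]), np.float64(-0.36)]
[np.float64(475.4079419010794), np.float64(215.63781223192848), 240] [array([-1.19,  9.68,  9.57]), np.float64(-0.36)]
```

Call:
move_arm(
  commands=[
    [-0.6,4,0,0,0,0,0],
    [-1.2,7.5,0,0,0,0,0],
    [-1.2,9.7,0,0,0,0,0],
    [-1.2,9.7,0,0,0,0,0],
    [-1.2,9.7,3,0,0,0,0],
    [-1.2,9.7,6,0,0,0,0],
    [-1.2,9.7,8.5,0,0,0,0],
    [-1.2,9.7,9.3,0,0,0,0],
    [-1.2,9.7,9.3,0,0,0,0],
  ],
)

```text
time: 18.22
eef_pos: [471.6, 213.1, 237.0]
orientation: [-0.001, -0.057, 0.998, -0.001]
force: [-0.0, 0.4, -1.4]
finger_gap: 22.5
```

Call:
move_arm(
  commands=[
    [0,0,0,0,0,0,0.4],
    [0,0,0,0,0,0,0.43],
    [0,0,0,0,0,0,0.43],
    [0,0,0,0,0,0,0.43],
    [0,0,-3,0,0,0,0.43],
    [0,0,-6,0,0,0,0.43],
    [0,0,-9,0,0,0,0.5],
    [0,-4,-9,0,0,0,0.6],
    [0,-8,-9,0,0,0,0.6],
    [0,-12,-9,0,0,0,0.6],
  ],
)

```text
time: 19.05
eef_pos: [486.9, 94.4, 329.7]
orientation: [0.001, -0.059, 0.998, 0.0]
force: [0.9, -0.3, 0.1]
finger_gap: 51.3
```

Run:
```python
from h import *
rep([575.2,-121.7,160],[575.2,-121.7,45])
```

```text
t 19.05 [486.9  94.4 329.7] gap 51.3 F [ 0.9 -0.3  0.1]
[575.2, -121.7, 160] [array([ -6.17, -22.5 ,  16.99]), np.float64(-0.13)]
[575.2, -121.7, 45] [array([ -6.14, -22.5 ,  28.49]), np.float64(-0.13)]
```

Call:
move_arm(
  commands=[
    [-1.2,-4,0,0,0,0,0.6],
    [-2.4,-8,0,0,0,0,0.6],
    [-3.6,-12,0,0,0,0,0.6],
    [-4.8,-16,0,0,0,0,0.6],
    [-6,-19.5,2,0,0,0,0.6],
    [-6.2,-22,5,0,0,0,0.6],
    [-6.2,-22.5,9,0,0,0,0.6],
    [-6.2,-22.5,13,0,0,0,0.6],
    [-6.2,-22.5,16,0,0,0,0.6],
    [-6.2,-22.5,16,0,0,0,0.6],
  ],
)

```text
time: 19.88
eef_pos: [569.7, -120.9, 162.1]
orientation: [-0.005, -0.057, 0.998, 0.001]
force: [-1.7, -0.8, -0.9]
finger_gap: 51.5
```

Run:
```python
from h import *
rep([575.2,-121.7,45]); cv2.imwrite("pics/w5.png",eyes.capture("wrist")[:,:,::-1])
```

```text
t 19.88 [ 569.7 -120.9  162.1] gap 51.5 F [-1.7 -0.8 -0.9]
[575.2, -121.7, 45] [array([-0.65, -0.18, 11.71]), np.float64(-0.31)]
```

View pics/w5.png

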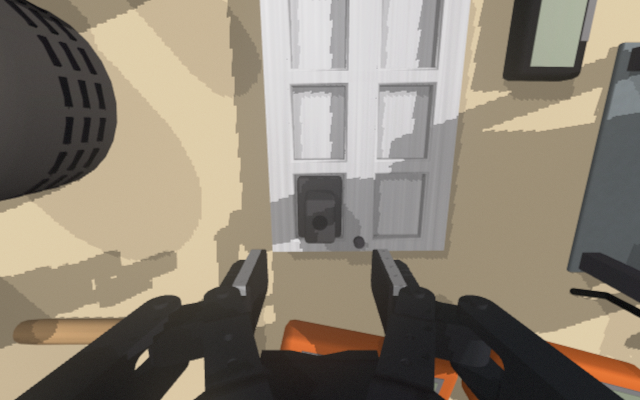

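Only the last casting remains, in place (dot at (320,222)), centred between the jaws.

Call:
move_arm(
  commands=[
    [-0.4,-0.1,4,0,0,0,0.6],
    [-0.4,-0.1,8,0,0,0,0.6],
    [-0.4,-0.1,10.5,0,0,0,0.6],
    [-0.4,-0.1,11.7,0,0,0,0.6],
    [-0.4,-0.1,11.7,0,0,0,0.6],
    [-0.4,-0.1,11.7,0,0,0,0],
    [-0.4,-0.1,11.7,0,0,0,0],
    [-0.4,-0.1,11.7,0,0,0,0],
    [-0.4,-0.1,11.7,0,0,0,0],
    [-0.4,-0.1,11.7,0,0,0,0],
  ],
)

```text
time: 20.77
eef_pos: [580.5, -121.7, 54.3]
orientation: [0.003, -0.058, 0.998, -0.0]
force: [-1.4, 2.8, 5.4]
finger_gap: 22.3
```

Call:
move_arm(
  commands=[
    [0,0,-3,0,0,0,0],
    [0,0,-7,0,0,0,0],
    [0,0,-11,0,0,0,0],
    [0,0,-15,0,0,0,0],
    [0,2,-19,0,0,0,0],
    [0,5,-22,0,0,0,0],
    [0,8,-25,0,0,0,0],
    [0,11,-28.3,0,0,0,0],
    [0.3,15,-28.3,0,0,0,0],
    [0.6,19,-28.3,0,0,0,0],
  ],
)

```text
time: 21.6
eef_pos: [551.8, 65.1, 339.2]
orientation: [0.004, -0.057, 0.998, 0.0]
force: [1.4, 0.6, -2.9]
finger_gap: 22.5
```

Run:
```python
from h import *
rep([*dw(30,-27),330],[*dw(30,-27),240]); cv2.imwrite("pics/w6.png",eyes.capture("wrist")[:,:,::-1])
```

```text
t 21.6 [551.8  65.1 339.2] gap 22.5 F [ 1.4  0.6 -2.9]
[np.float64(534.9858723874717), np.float64(222.74205033031853), 330] [array([-0.12, 15.85,  0.92]), np.float64(-0.37)]
[np.float64(534.9858723874717), np.float64(222.74205033031853), 240] [array([-0.04, 15.85,  9.91]), np.float64(-0.37)]
```

View pics/w6.png

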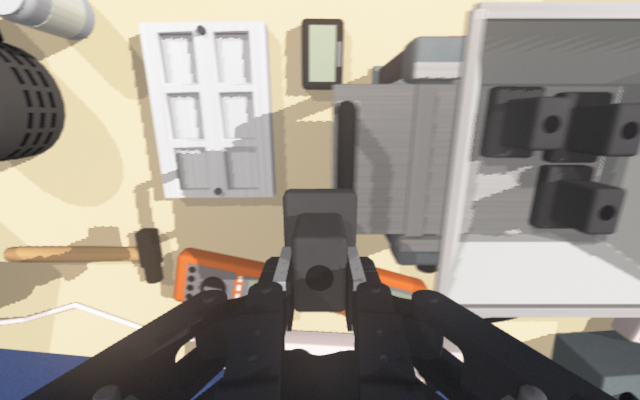

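All three earlier castings stand upright in the hopper and the near quadrant (+x, -y) is free; the mould is empty.

Call:
move_arm(
  commands=[
    [-0.1,4,0,0,0,0,0],
    [-0.1,8,0,0,0,0,0],
    [-0.1,12,0,0,0,0,0],
    [-0.1,15,0,0,0,0,0],
    [-0.1,15.6,1,0,0,0,0],
    [-0.1,15.6,4,0,0,0,0],
    [-0.1,15.6,7,0,0,0,0],
    [-0.1,15.6,9,0,0,0,0],
    [-0.1,15.6,9.2,0,0,0,0],
  ],
)

```text
time: 22.4
eef_pos: [531.5, 217.8, 239.0]
orientation: [-0.002, -0.058, 0.998, -0.001]
force: [-0.4, 0.6, -2.8]
finger_gap: 22.4
```

Call:
move_arm(
  commands=[
    [0,0,0,0,0,0,0.4],
    [0,0,0,0,0,0,0.43],
    [0,0,0,0,0,0,0.43],
    [0,0,0,0,0,0,0.43],
    [0,0,-3,0,0,0,0.43],
    [0,0,-6,0,0,0,0.43],
    [0,0,-9,0,0,0,0.5],
    [0,-4,-9,0,0,0,0.6],
    [0,-8,-9,0,0,0,0.6],
    [0,-12,-9,0,0,0,0.6],
  ],
)

```text
time: 23.23
eef_pos: [548.1, 99.2, 334.2]
orientation: [0.002, -0.059, 0.998, 0.0]
force: [0.4, -1.1, -0.5]
finger_gap: 50.9
```

Run:
```python
from h import *
rep([515,-385,330]);print(bot.state()["joint_positions"].round(2)); im=eyes.capture("wrist"); cv2.imwrite("pics/w7.png",im[:,:,::-1])
```

```text
t 23.23 [548.1  99.2 334.2] gap 50.9 F [ 0.4 -1.1 -0.5]
[515, -385, 330] [array([  8.99, -47.7 ,   0.39]), np.float64(-0.15)]
[ 0.18  0.21  0.03  1.39 -0.    0.06]
```

Call:
move_arm(
  commands=[
    [0.5,-4,0,0,0,0,0.8],
    [1,-8,0,0,0,0,0.8],
    [1.6,-12,0,0,0,0,0.8],
    [2.1,-16,0,0,0,0,0.8],
    [2.7,-20,0,0,0,0,0.8],
    [3.3,-24,0,0,0,0,0.8],
    [3.8,-28,0,0,0,0,0.8],
    [4.3,-32,1,0,0,0,0.8],
    [4.9,-36,2,0,0,0,0.8],
    [5.5,-40,3,0,0,0,0.8],
  ],
)

```text
time: 24.12
eef_pos: [539.0, -306.1, 303.3]
orientation: [0.001, -0.058, 0.998, -0.001]
force: [0.7, -0.2, -0.0]
finger_gap: 68.2
```

Call:
move_arm(
  commands=[
    [0.6,-4,0,0,0,0,0.8],
    [1,-7.5,0,0,0,0,0.8],
    [1,-7.5,0,0,0,0,0.8],
    [1,-7.5,0,0,0,0,0.8],
  ],
)

```text
time: 24.45
eef_pos: [537.3, -381.4, 302.2]
orientation: [0.0, -0.056, 0.998, -0.0]
force: [0.3, 0.8, 0.3]
finger_gap: 68.4
```

Run:
```python
from h import *
rep(); im=eyes.capture("wrist"); cv2.imwrite("pics/w8.png",im[:,:,::-1])
```

```text
t 24.45 [ 537.3 -381.4  302.2] gap 68.4 F [0.3 0.8 0.3]
```

View pics/w8.png

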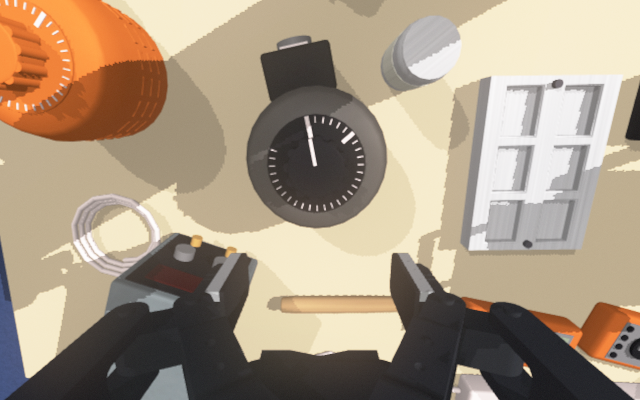

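The pointer (315,164)→(309,118) is at the zero mark; bold 60° mark at (349,136); tick ring centre near (316,162).

Run:
```python
from h import *
c=cam("wrist")
ring=[(269,162),(364,160),(313,114),(316,212)]
for z in (128,131): 
    r=np.array([ray(c,q,z)[:2] for q in ring]); print(z,r.mean(0),np.linalg.norm(r[0]-r[1])/2,np.linalg.norm(r[2]-r[3])/2)
C=ray(c,(316.5,161.5),130)[:2]
m=ray(c,(349,136),130)[:2]-C; p1=ray(c,(309,118),131)[:2]-C
print(np.degrees(np.arctan2(m[1],m[0])),np.degrees(np.arctan2(p1[1],p1[0])))
print(ray(c,(315,164),158),ray(c,(309,118),158))
print("drum",ray(c,(317,157),120))
print(to_tool([*r.mean(0),200]),to_tool([*r.mean(0),145]))
```

```text
128 [ 512.23088915 -386.28399002] 47.17465709109633 48.76871411426627
131 [ 511.82743571 -386.29754805] 46.71718984199613 48.29578880089459
134.56629699541435 -163.7758919863277
[ 509.08602766 -386.78240245  158.        ] [ 470.21164351 -396.34126264  158.        ]
drum [ 507.0287907  -385.43172174  120.        ]
[array([ 2.64, -0.34, 10.25])] [array([ 2.64, -0.34, 15.75])]
```

Call:
move_arm(
  commands=[
    [1.5,-0.3,3,0,0,0,0.85],
    [2.7,-0.3,6,0,0,0,0.85],
    [2.7,-0.3,9,0,0,0,0.85],
    [2.7,-0.3,10,0,0,0,0.85],
    [2.7,-0.3,10,0,0,0,0.85],
    [2.7,-0.3,10,0,0,0,0.85],
    [2.7,-0.3,10,0,0,0,0.85],
  ],
  squeeze=50,
)

```text
time: 25.08
eef_pos: [512.7, -385.6, 204.6]
orientation: [0.001, -0.058, 0.998, -0.001]
force: [0.3, -1.1, 0.1]
finger_gap: 72.7
```

Run:
```python
from h import *
rep([510.5,-386.4,145])
```

```text
t 25.08 [ 512.7 -385.6  204.6] gap 72.7 F [ 0.3 -1.1  0.1]
[510.5, -386.4, 145] [array([ 0.24, -0.04,  5.95]), np.float64(-0.21)]
```

Call:
move_arm(
  commands=[
    [0.2,0,2.5,0,0,0,0.85],
    [0.2,0,4.5,0,0,0,0.85],
    [0.2,0,5.9,0,0,0,0.85],
    [0.2,0,5.9,0,0,0,0.85],
    [0.2,0,5.9,0,0,0,0.4],
    [0.2,0,5.9,0,0,0,0.4],
    [0.2,0,5.9,0,0,0,0.4],
    [0.2,0,5.9,0,0,0,0.4],
  ],
)

```text
time: 25.75
eef_pos: [510.4, -387.7, 145.9]
orientation: [0.001, -0.058, 0.998, -0.002]
force: [-1.3, -3.4, 6.6]
finger_gap: 52.4
```

Call:
move_arm(
  commands=[
    [0,0,0,0,0,6,0.4],
    [0,0,0,0,0,12,0.4],
    [0,0,0,0,0,18,0.4],
    [0,0,0,0,0,24,0.4],
    [0,0,0,0,0,30,0.4],
    [0,0,0,0,0,36,0.4],
    [0,0,0,0,0,42,0.4],
    [0,0,0,0,0,48,0.4],
    [0,0,0,0,0,54,0.4],
    [0,0,0,0,0,60,0.4],
  ],
)

```text
time: 26.58
eef_pos: [510.9, -386.5, 145.9]
orientation: [0.002, 0.451, 0.892, -0.0]
force: [0.7, 0.4, 7.7]
finger_gap: 52.0
```

Call:
move_arm(
  commands=[
    [0,0,0,0,0,1,0.4],
    [0,0,0,0,0,1,0.4],
    [0,0,0,0,0,1,0.85],
    [0,0,0,0,0,1,0.85],
    [0,0,0,0,0,1,0.85],
    [0,0,-4,0,0,1,0.85],
    [0,0,-8,0,0,1,0.85],
    [0,0,-12,0,0,1,0.85],
    [0,0,-15,0,0,1,0.85],
    [0,0,-15,0,0,1,0.85],
  ],
)

```text
time: 27.42
eef_pos: [511.3, -387.3, 300.8]
orientation: [0.005, 0.457, 0.89, -0.001]
force: [0.2, -0.0, 0.3]
finger_gap: 72.5
```

Run:
```python
from h import *
rep(); im=eyes.capture("wrist")[:,:,::-1]; c=cam("wrist")
# rectify plate plane z=131 around the knob: world -> image, up = toward outlet box
C=np.array([510.5,-386.4]); S=70
w=np.array([[C[0]-S,C[1]-S],[C[0]+S,C[1]-S],[C[0]+S,C[1]+S],[C[0]-S,C[1]+S]])
px=np.float32([proj(c,[*p,145]) for p in w]); H=cv2.getPerspectiveTransform(px,np.float32([[0,420],[420,420],[420,0],[0,0]]))
cv2.imwrite("pics/d1.png",np.hstack([cv2.warpPerspective(im,H,(420,420)),cv2.resize(im,(380,237))[:,:].repeat(1,0) if 0 else np.zeros((420,1,3),np.uint8)])); cv2.imwrite("pics/w9.png",im)
```

```text
t 27.42 [ 511.3 -387.3  300.8] gap 72.5 F [ 0.2 -0.   0.3]
```

View pics/d1.png

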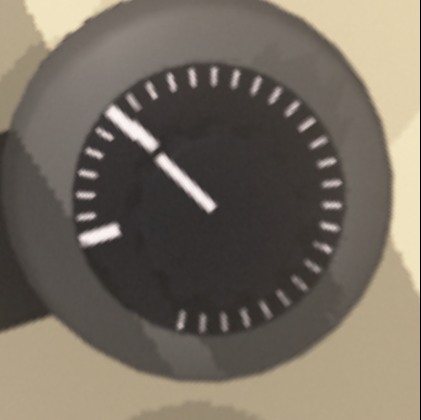

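The pointer lines up with the bold 60° mark. Now to the gate handle.

Run:
```python
from h import *
rep([520.5,78.5,305]); print(bot.state()["joint_positions"].round(2))
```

```text
t 27.47 [ 510.7 -386.9  297.5] gap 72.4 F [-0.1 -0.8 -0.5]
[520.5, 78.5, 305] [array([37.25, 27.91, -0.93]), np.float64(-61.27)]
[-0.65  0.37  0.17  1.36  0.    0.3 ]
```

Call:
move_arm(
  commands=[
    [3.2,2.4,-2,0,0,-6,0.6],
    [6.4,4.8,-2,0,0,-12,0.6],
    [9.6,7.2,-2,0,0,-18,0.6],
    [12.8,9.6,-2,0,0,-24,0.6],
    [16,12,-2,0,0,-30,0.6],
    [19.2,14.4,-2,0,0,-36,0.6],
    [22.4,16.8,-2,0,0,-42,0.6],
    [25.6,19.2,-2,0,0,-48,0.6],
    [28.8,21.6,-2,0,0,-54,0.6],
    [32,24,-2,0,0,-61,0.6],
  ],
)

```text
time: 28.3
eef_pos: [516.7, 16.1, 311.9]
orientation: [-0.001, -0.06, 0.998, 0.0]
force: [0.5, -0.4, -0.0]
finger_gap: 51.2
```

Run:
```python
from h import *
rep([520.5,78.5,310])
```

```text
t 28.3 [516.7  16.1 311.9] gap 51.2 F [ 0.5 -0.4 -0. ]
[520.5, 78.5, 310] [array([-1.13,  6.15,  0.19]), np.float64(0.03)]
```

Call:
move_arm(
  commands=[
    [-0.6,3,0,0,0,0,0.6],
    [-1.1,5.5,0,0,0,0,0.6],
    [-1.1,6.1,0,0,0,0,0.6],
    [-1.1,6.1,0,0,0,0,0.6],
    [-1.1,6.1,0,0,0,0,0.6],
  ],
)

```text
time: 28.72
eef_pos: [521.1, 75.7, 312.2]
orientation: [-0.001, -0.058, 0.998, -0.0]
force: [0.0, 0.3, 1.2]
finger_gap: 51.5
```

Run:
```python
from h import *
rep([520.5,78.5,251]); c=cam("wrist")
im=eyes.capture("wrist"); cv2.imwrite("pics/w10.png",im[:,:,::-1])
```

```text
t 28.72 [521.1  75.7 312.2] gap 51.5 F [0.  0.3 1.2]
[520.5, 78.5, 251] [array([0.02, 0.29, 6.12]), np.float64(-0.24)]
```

View pics/w10.png

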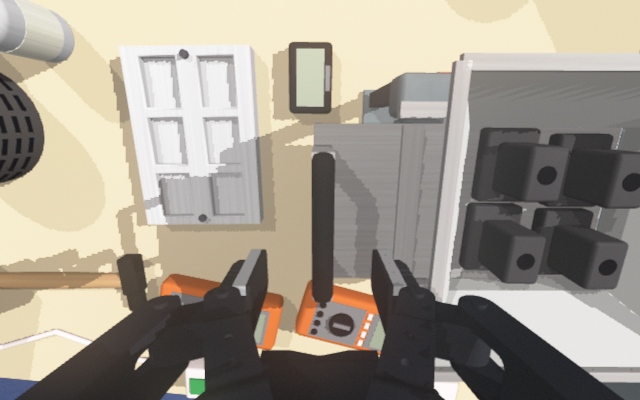

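All four castings stand in the hopper; the bar is centred between the jaws (x≈322).

Call:
move_arm(
  commands=[
    [0,0.2,3,0,0,0,0.6],
    [0,0.2,5,0,0,0,0.6],
    [0,0.2,6.1,0,0,0,0.6],
    [0,0.2,6.1,0,0,0,0.6],
    [0,0.2,6.1,0,0,0,0],
    [0,0.2,6.1,0,0,0,0],
    [0,0.2,6.1,0,0,0,0],
    [0,0.2,6.1,0,0,0,0],
    [0,0.2,6.1,0,0,0,0],
  ],
  squeeze=70,
)

```text
time: 29.52
eef_pos: [522.3, 77.9, 253.7]
orientation: [0.001, -0.058, 0.998, -0.0]
force: [-1.1, -0.7, 6.3]
finger_gap: 12.9
```

Call:
move_arm(
  commands=[
    [0,-1.2,0,0,0,0,0],
    [0,-2.4,0,0,0,0,0],
    [0,-3.6,0,0,0,0,0],
    [0,-5,0,0,0,0,0],
    [0,-6.5,0,0,0,0,0],
    [0,-8,0,0,0,0,0],
    [0,-9.5,0,0,0,0,0],
    [0,-11,0,0,0,0,0],
    [0,-12,0,0,0,0,0],
    [0,-12.6,0,0,0,0,0],
  ],
)

```text
time: 30.35
eef_pos: [536.6, -47.0, 253.7]
orientation: [0.001, -0.058, 0.998, 0.001]
force: [-3.0, 5.0, 7.8]
finger_gap: 12.5
```

Call:
move_arm(
  commands=[
    [0,-0.3,0,0,0,0,0],
    [0,-0.6,0,0,0,0,0],
    [0,-0.9,0,0,0,0,0],
    [0,-0.9,0,0,0,0,0],
  ],
)

```text
time: 30.68
eef_pos: [536.9, -50.1, 253.6]
orientation: [0.001, -0.059, 0.998, 0.007]
force: [-3.8, 20.6, 10.8]
finger_gap: 12.7
```

Run:
```python
from h import *
rep()
```

```text
t 30.68 [536.9 -50.1 253.6] gap 12.7 F [-3.8 20.6 10.8]
```

Call:
move_arm(
  commands=[
    [0,0.3,0,0,0,0,0],
    [0,0.3,0,0,0,0,0],
    [0,0.3,0,0,0,0,0],
    [0,0.3,0,0,0,0,0],
    [0,0.3,0,0,0,0,0],
    [0,0.3,0,0,0,0,0],
    [0,0.3,0,0,0,0,0],
    [0,0.3,0,0,0,0,0],
    [0,0.3,0,0,0,0,0],
    [0,0.3,0,0,0,0,0],
  ],
)

```text
time: 31.52
eef_pos: [536.9, -50.0, 253.7]
orientation: [0.001, -0.059, 0.998, 0.003]
force: [-2.9, 10.0, 8.8]
finger_gap: 12.5
```

Call:
move_arm(
  commands=[
    [0,0,0,0,0,0,0],
    [0,0,0,0,0,0,0],
    [0,0,0,0,0,0,0],
    [0,0,0,0,0,0,0],
    [0,0,0,0,0,0,0],
    [0,0,0,0,0,0,0],
    [0,0,0,0,0,0,0],
    [0,0,0,0,0,0,0],
    [0,0,0,0,0,0,0],
    [0,0,0,0,0,0,0],
  ],
)

```text
time: 32.35
eef_pos: [537.0, -50.0, 253.7]
orientation: [0.001, -0.059, 0.998, 0.003]
force: [-3.1, 10.5, 8.5]
finger_gap: 12.3
```

Call:
move_arm(
  commands=[
    [0,0,0,0,0,0,0],
    [0,0,0,0,0,0,0],
    [0,0,0,0,0,0,0],
    [0,0,0,0,0,0,0],
    [0,0,0,0,0,0,0],
    [0,0,0,0,0,0,0],
    [0,0,0,0,0,0,0],
    [0,0,0,0,0,0,0],
    [0,0,0,0,0,0,0],
    [0,0,0,0,0,0,0],
  ],
)

```text
time: 33.18
eef_pos: [536.9, -50.0, 253.7]
orientation: [0.001, -0.059, 0.998, 0.003]
force: [-3.8, 11.5, 8.2]
finger_gap: 13.0
```

Run:
```python
from h import *
rep(); a=eyes.capture("top")[:,:,::-1]; w=eyes.capture("wrist")[:,:,::-1]
a=cv2.resize(a[185:265,165:300],None,fx=4,fy=4,interpolation=cv2.INTER_CUBIC); 
w=cv2.resize(w,(400,250)); o=np.zeros((580,560,3),np.uint8); o[:a.shape[0],:a.shape[1]]=a; o[325:575,:400]=w; cv2.imwrite("pics/t2.png",o)
```

```text
t 33.18 [536.9 -50.  253.7] gap 13.0 F [-3.8 11.5  8.2]
```

View pics/t2.png

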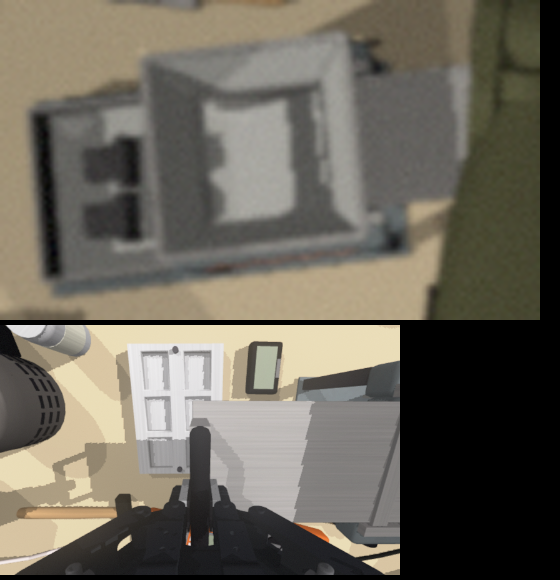

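Two castings are in the tray at (115,160) and (113,215); the hopper is empty. Dark patches at (218,150) and (218,200) seen through the shaft may be the other two on the chute, so I compute where these are.

Run:
```python
from h import *
c=cam("top")
for q in [(115,160),(113,215),(85,160),(140,160)]+[(205,150),(226,150),(218,200)]:
    for z in (20,40,60,90):
        p=ray(c,(q[0]/4+165,q[1]/4+185),z)[:2]-DC; print(q,z,(p@DX).round(),(p@DY).round(),end=" | ")
    print()
o=ray(c,(0,0),0)*0-c[1].T@c[2]; print(o)
# magnified
a=eyes.capture("top")[:,:,::-1]; s=eyes.capture("side")[:,:,::-1]
a=cv2.resize(a[200:255,170:255],None,fx=6,fy=6,interpolation=cv2.INTER_CUBIC)
s=cv2.resize(s[85:200,245:350],None,fx=2.2,fy=2.2,interpolation=cv2.INTER_CUBIC)
o=np.zeros((590,510,3),np.uint8); o[:330,:510]=a[:330,:510]; o[335:335+s.shape[0],:s.shape[1]]=s[:255]; cv2.imwrite("pics/t3.png",cv2.convertScaleAbs(o,alpha=1.6,beta=10))
```

```text
(115, 160) 20 27.0 189.0 | (115, 160) 40 25.0 184.0 | (115, 160) 60 23.0 179.0 | (115, 160) 90 19.0 171.0 | 
(113, 215) 20 -32.0 196.0 | (113, 215) 40 -34.0 191.0 | (113, 215) 60 -35.0 186.0 | (113, 215) 90 -38.0 179.0 | 
(85, 160) 20 31.0 221.0 | (85, 160) 40 29.0 216.0 | (85, 160) 60 27.0 210.0 | (85, 160) 90 23.0 203.0 | 
(140, 160) 20 24.0 162.0 | (140, 160) 40 22.0 157.0 | (140, 160) 60 19.0 152.0 | (140, 160) 90 16.0 145.0 | 
(205, 150) 20 26.0 91.0 | (205, 150) 40 24.0 87.0 | (205, 150) 60 22.0 83.0 | (205, 150) 90 18.0 77.0 | 
(226, 150) 20 23.0 68.0 | (226, 150) 40 21.0 64.0 | (226, 150) 60 19.0 61.0 | (226, 150) 90 16.0 55.0 | 
(218, 200) 20 -30.0 82.0 | (218, 200) 40 -31.0 78.0 | (218, 200) 60 -33.0 74.0 | (218, 200) 90 -36.0 68.0 | 
[ 331.63878231 -105.14156642 2110.83720597]
```

View pics/t3.png

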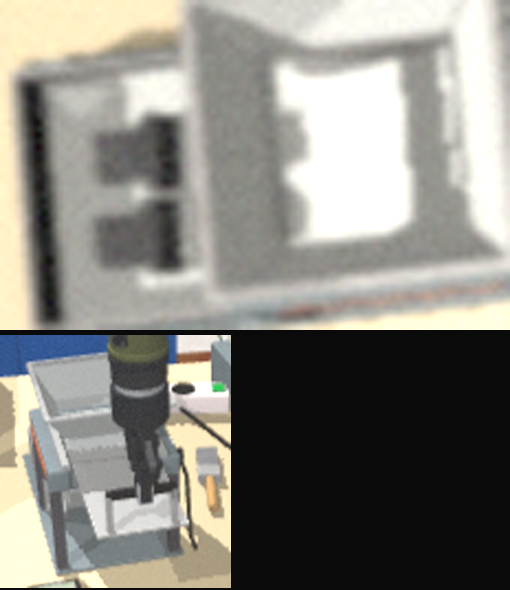

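The hopper and shaft are clear. Two castings lie in the tray at y≈185, and the other two sit right behind them at the foot of the chute, trailing edge at y≈60–65. That puts their middles well past the y = 52 mm limit. Now I shut the gate.

Call:
move_arm(
  commands=[
    [0,1.5,0,0,0,0,0],
    [0,3,0,0,0,0,0],
    [0,4.5,0,0,0,0,0],
    [0,6,0,0,0,0,0],
    [0,7.5,0,0,0,0,0],
    [0,9,0,0,0,0,0],
    [0,10.5,0,0,0,0,0],
    [0,12,0,0,0,0,0],
    [0,12.8,0,0,0,0,0],
    [0,12.8,0,0,0,0,0],
  ],
)

```text
time: 34.22
eef_pos: [522.6, 75.4, 253.7]
orientation: [0.001, -0.058, 0.998, 0.0]
force: [-0.8, 2.5, 6.1]
finger_gap: 12.5
```

Call:
move_arm(
  commands=[
    [0,0.3,0,0,0,0,0],
    [0,0.6,0,0,0,0,0],
    [0,0.8,0,0,0,0,0],
    [0,0.8,0,0,0,0,0],
  ],
)

```text
time: 34.55
eef_pos: [522.2, 79.4, 253.7]
orientation: [0.002, -0.057, 0.998, -0.003]
force: [0.5, -10.8, 5.9]
finger_gap: 12.7
```

Call:
move_arm(
  commands=[
    [0,0.3,0,0,0,0,0],
    [0,0.3,0,0,0,0,0],
    [0,-0.4,0,0,0,0,0],
    [0,-0.4,0,0,0,0,0.6],
    [0,-0.4,0,0,0,0,0.6],
    [0,-0.4,0,0,0,0,0.6],
    [0,-0.4,0,0,0,0,0.6],
    [0,-0.4,-3,0,0,0,0.6],
    [0,-0.4,-6,0,0,0,0.6],
    [0,-0.4,-6,0,0,0,0.6],
  ],
  squeeze=50,
)

```text
time: 35.38
eef_pos: [523.5, 78.6, 317.3]
orientation: [0.004, -0.058, 0.998, 0.0]
force: [0.7, -0.1, 0.1]
finger_gap: 50.9
```

Run:
```python
from h import *
rep([510.5,-386.4,310]); c=cam("wrist"); im=eyes.capture("wrist")
g=cv2.cvtColor(im,cv2.COLOR_RGB2GRAY)
print(g[180:280:40,290:345:3]) # bar dark columns -> gate position
for u in (322,333): print(ray(c,(u,235),267))
# same check in the earlier shut picture is not possible (moved); bar centre by dark run
for v in (200,235): 
    d=np.where(g[v,280:370]<45)[0]+280; print(v,d.min(),d.max(),ray(c,(np.median(d),v),267).round(1))
```

```text
t 35.38 [523.5  78.6 317.3] gap 50.9 F [ 0.7 -0.1  0.1]
[510.5, -386.4, 310] [array([  6.69, -46.04,   0.67]), np.float64(-0.25)]
[[165 167 167 166 165 142  56  59  60  62  62  59  58 127 141 122 119 120
  119]
 [166 166 166 166 165 164  53  56  58  59  57  58  57 140 140 142 140 140
  142]
 [164 165 165 165 165 165  53  53  59  59  59  59  58 116 115 116 130 136
  135]]
[526.70530406  80.96845706 267.        ]
[525.89176469  87.91446947 267.        ]Traceback (most recent call last):
  File "<stdin>", line 8, in <module>
    return umr_minimum(a, axis, None, out, keepdims, initial, where)
ValueError: zero-size array to reduction operation minimum which has no identity
```

The bar centre is at y≈78 mm, so the gate is shut. Now the dial, back to zero.

Call:
move_arm(
  commands=[
    [0.6,-4,0,0,0,0,0.85],
    [1.2,-8,0,0,0,0,0.85],
    [1.8,-12,0,0,0,0,0.85],
    [2.4,-16,0,0,0,0,0.85],
    [3,-20,0,0,0,0,0.85],
    [3.6,-24,0,0,0,0,0.85],
    [4.1,-28,0,0,0,0,0.85],
    [4.7,-32,0,0,0,0,0.85],
    [5.3,-36,0,0,0,0,0.85],
    [5.9,-40,0,0,0,0,0.85],
  ],
)

```text
time: 36.27
eef_pos: [508.4, -327.8, 311.0]
orientation: [-0.0, -0.058, 0.998, 0.0]
force: [-0.2, -0.1, 0.7]
finger_gap: 72.5
```

Call:
move_arm(
  commands=[
    [0.5,-3.5,1,0,0,0,0.85],
    [0.8,-5.7,4,0,0,0,0.85],
    [0.8,-6,7,0,0,0,0.85],
    [0.8,-6,10,0,0,0,0.85],
    [0.8,-6,11,0,0,0,0.85],
    [0.8,-6,11,0,0,0,0.85],
    [0.8,-6,11,0,0,0,0.85],
  ],
)

```text
time: 36.85
eef_pos: [507.9, -386.1, 202.2]
orientation: [-0.0, -0.058, 0.998, 0.0]
force: [0.1, -0.2, 0.9]
finger_gap: 72.7
```

Run:
```python
from h import *
rep([510.5,-386.4,145])
```

```text
t 36.85 [ 507.9 -386.1  202.2] gap 72.7 F [ 0.1 -0.2  0.9]
[510.5, -386.4, 145] [array([-0.26, -0.06,  5.71]), np.float64(-0.24)]
```

Call:
move_arm(
  commands=[
    [-0.3,-0.1,2.5,0,0,0,0.85],
    [-0.3,-0.1,4.5,0,0,0,0.85],
    [-0.3,-0.1,5.7,0,0,0,0.85],
    [-0.3,-0.1,5.7,0,0,0,0.85],
    [-0.3,-0.1,5.7,0,0,0,0.4],
    [-0.3,-0.1,5.7,0,0,0,0.4],
    [-0.3,-0.1,5.7,0,0,0,0.4],
    [-0.3,-0.1,5.7,0,0,0,0.4],
  ],
)

```text
time: 37.52
eef_pos: [512.0, -387.6, 147.4]
orientation: [0.001, -0.058, 0.998, -0.001]
force: [-1.5, 2.3, 7.1]
finger_gap: 52.0
```

Call:
move_arm(
  commands=[
    [0,0,0,0,0,-6,0.4],
    [0,0,0,0,0,-12,0.4],
    [0,0,0,0,0,-18,0.4],
    [0,0,0,0,0,-24,0.4],
    [0,0,0,0,0,-30,0.4],
    [0,0,0,0,0,-36,0.4],
    [0,0,0,0,0,-42,0.4],
    [0,0,0,0,0,-48,0.4],
    [0,0,0,0,0,-54,0.4],
    [0,0,0,0,0,-60,0.4],
  ],
)

```text
time: 38.35
eef_pos: [511.8, -387.5, 147.4]
orientation: [0.001, -0.551, 0.834, -0.001]
force: [-1.7, 2.3, 7.2]
finger_gap: 52.2
```

Call:
move_arm(
  commands=[
    [0,0,0,0,0,-2,0.4],
    [0,0,0,0,0,-3,0.4],
    [0,0,0,0,0,-3,0.4],
    [0,0,0,0,0,-3,0.85],
    [0,0,0,0,0,-3,0.85],
    [0,0,0,0,0,-3,0.85],
    [0,0,-4,0,0,-3,0.85],
    [0,0,-8,0,0,-3,0.85],
    [0,0,-12,0,0,-3,0.85],
    [0,0,-15,0,0,-3,0.85],
  ],
)

```text
time: 39.18
eef_pos: [511.5, -387.6, 298.7]
orientation: [0.0, -0.571, 0.821, -0.001]
force: [0.9, -1.7, 1.0]
finger_gap: 72.7
```

```bash
cat > dial.py <<'E'
from h import *
# pointer angle: brightest radial line between r=5 and 25 mm at z=158, about the knob axis
def angle(im,c,C=np.array([510.5,-386.4])):
    g=cv2.cvtColor(im,cv2.COLOR_RGB2GRAY).astype(np.float32); A=np.arange(0,360,1.)
    v=[]
    for a in np.radians(A):
        p=np.array([proj(c,[*(C+r*np.array([np.cos(a),np.sin(a)])),158]) for r in np.linspace(8,26,15)],np.float32)
        v.append(cv2.remap(g,p[:,:1].copy(),p[:,1:].copy(),1).mean())
    v=np.array(v); i=v.argmax(); return A[i],v[i],np.median(v)
E
python3 - <<'E'
from dial import *
rep(); im=eyes.capture("wrist"); c=cam("wrist"); cv2.imwrite("pics/w12.png",im[:,:,::-1]); print("now",angle(im,c))
E
```

```text
t 39.18 [ 511.5 -387.6  298.7] gap 72.7 F [ 0.9 -1.7  1. ]
now (np.float64(207.0), np.float32(203.79153), np.float32(59.907555))
```

Run:
```python
from h import *
im=cv2.imread("pics/w12.png"); c=cam("wrist"); g=cv2.cvtColor(im,cv2.COLOR_BGR2GRAY)
u0=proj(c,[510.5,-386.4,158]); print("axis px",u0, proj(c,[510.5,-386.4,130]))
x,y=u0.astype(int); 
n,l,st,ce=cv2.connectedComponentsWithStats((g[y-75:y+75,x-75:x+75]>140).astype(np.uint8))
C=np.array([510.5,-386.4])
for i in range(1,n):
    if 15<st[i,4]<2000:
        ys,xs=np.where(l==i); vx,vy,cx,cy=cv2.fitLine(np.stack([xs,ys],1).astype(np.float32),cv2.DIST_L2,0,.01,.01).ravel()
        pr=(xs-cx)*vx+(ys-cy)*vy
        e=[(cx+vx*q+x-75,cy+vy*q+y-75) for q in (pr.min(),pr.max())]
        out=[]
        for z in (130,158):
            w=[ray(c,q,z)[:2]-C for q in e]; d=w[1]-w[0]; out.append(([ (round(float(np.hypot(*k)),1), round(float(np.degrees(np.arctan2(k[1],k[0]))%360),1)) for k in w], round(float(np.degrees(np.arctan2(d[1],d[0]))%180),1)))
        print(st[i,4],ce[i].round(),out)
```

```text
axis px [326.18342948 198.06066223] [325.83390314 191.48472827]
502 [ 8. 12.] [([(86.5, 319.7), (91.2, 286.3)], 38.0), ([(81.4, 315.7), (88.3, 284.0)], 38.0)]
103 [99. 46.] [([(22.6, 204.8), (43.1, 202.8)], 20.6), ([(25.2, 215.5), (43.5, 209.2)], 20.6)]
111 [82. 66.] [([(6.6, 41.7), (21.3, 191.2)], 18.3), ([(3.3, 322.3), (23.0, 205.2)], 18.3)]
69 [106.  84.] [([(29.1, 131.7), (43.8, 133.8)], 138.0), ([(23.8, 144.8), (37.2, 142.3)], 138.0)]
```

Run:
```python
from h import *
c0=cam("wrist"); K=c0[0]; s=bot.state(); R0=rot().as_matrix(); p0=s["eef_pos"]
Rct=c0[1]@R0; t=c0[1]@p0+c0[2]   # tool->camera
def mk(p,q):
    R=Ro.from_quat([q[1],q[2],q[3],q[0]]).as_matrix(); Rc=Rct@R.T; return K,Rc,t-Rc@np.array(p)
C=np.array([510.5,-386.4])
for n,c in (("w8",mk([537.3,-381.4,302.2],[0,-.056,.998,0])),("w9",mk([510.7,-386.9,297.5],[.005,.457,.89,-.001])),("w12",c0)):
    g=cv2.cvtColor(cv2.imread(f"pics/{n}.png"),cv2.COLOR_BGR2GRAY); x,y=proj(c,[*C,145]).astype(int)
    k,l,st,ce=cv2.connectedComponentsWithStats((g[y-55:y+55,x-55:x+55]>150).astype(np.uint8)); print(n)
    for i in range(1,k):
        if 15<st[i,4]<400:
            ys,xs=np.where(l==i); vx,vy,cx,cy=cv2.fitLine(np.stack([xs,ys],1).astype(np.float32),cv2.DIST_L2,0,.01,.01).ravel()
            pr=(xs-cx)*vx+(ys-cy)*vy; w=[ray(c,(cx+vx*q+x-55,cy+vy*q+y-55),130)[:2]-C for q in (pr.min(),pr.max())]; d=w[1]-w[0]
            print("  ",st[i,4],"r",np.round([np.hypot(*a) for a in w],1),"dir",round(float(np.degrees(np.arctan2(d[1],d[0]))%180),1))
```

```text
w8
   213 r [46.3  4.8] dir 15.6
   76 r [30.4 44.6] dir 137.6
   223 r [71.5 72. ] dir 137.4
   156 r [75.9 73. ] dir 60.0
w9
   105 r [46.8 25.7] dir 140.9
   102 r [22.4  5. ] dir 136.0
   63 r [48.7 34.9] dir 16.1
   377 r [72.2 73.9] dir 71.4
   211 r [73.3 70.8] dir 0.2
w12
   97 r [22.6 43.1] dir 20.7
   107 r [ 6.5 21.3] dir 17.7
   64 r [29.3 43.5] dir 137.5
   208 r [80.  72.4] dir 135.0
```

The pointer has turned back 61.7° and now reads 197.7°. The zero mark is at about 196–197.6°, so the dial is at its zero stop. The arm is clear of everything.

Run:
```python
from h import *
print(workorder.sign_off()); rep()
```

```text
the job is handed in; nothing more can be done
None
the job is handed in; nothing more can be done
```

The job was handed in after about 39 s of robot time, with all three steps done in the required order; the sign-off gives no verdict.

**What I did**
- I pushed the gate shut; it had been left about 27 mm open.
- I moved all four castings from the mould into the hopper and turned the dial to the 60° mark.
- I drew the gate 130 mm to its end stop and held it there about 2.5 s.
- I then shut the gate again and turned the dial back to zero.

**Last checks**
- **Gate:** it stopped firmly at the same place as the first time it was shut (79.4 against 79.3 mm). The handle measured about 78 mm in the last wrist image, which also means shut.
- **Dial:** the pointer turned back 61.7° and lies within about 2° of the zero mark, inside the 6° limit. My first pointer estimate gave 207°, which is past the zero stop and so impossible. I traced it to a bad fit and replaced it with line fits on the pointer and marks.
- **Castings:** the hopper was empty. Two castings were plainly in the tray. The other two were only partly visible through the shaft, right behind the first two at the foot of the chute. I put them past the tray limit by calculation, not from a full view.
- **Bystanders:** I did no final check of them. The arm passed over them with clearance throughout.

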